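Load the battery charging dock from the stack chute

TASK

Load every battery pack from the stack chute into the charging dock, one pack to a bay, any free bays: draw them one at a time from the bottom while the packs above stay in the chute, pass each nose-down under a bay's lip, then lay it flat on the bay's floor. Once all of them are in, push the power brick square and flush into the corner of the two rails, long side along the long rail, then press the green start button on the dock and let it go; leave the other things on the bench alone.

Things in the scene. Friction and masses are not known exactly. Their poses are not given: they have to be found in the camera images.
- chute: fixed stack chute, aluminium walls on a blue foot, open at the top. Origin on the table under the middle of the stack; x points from its front to its back. Floor 45 mm above the table, x from -44 to +44 mm. Inside 76 mm long (x from -38 to +38 mm) and 52 mm wide; walls reach 125 mm above the table. Packs lie flat on one another in it
- chute_gate (a point): middle of the chute's front, at floor level (x = -44 mm). Two orange posts, 28 mm apart, hold the packs; all tongues stick out 31 mm between them. The posts end 27 mm above the floor, so only the bottom pack slides out, straight to -x (free after about 80 mm); the rest drop 24 mm. Nothing is under the tongues, 16 mm clear between them: fingers leaning 40 to 45 degrees fit
- pack_1: battery pack: white body 70 x 48 x 24 mm, blue band, stiff yellow tongue as handle. Origin mid-body; x to the nose (face at x = +35 mm); z is the thickness. Tongue from the other face to x = -75 mm, 16 mm wide (y), 8 mm thick (z -4 to +4). Same either way up. 0.10 to 0.20 kg. Bottom of the stack, nose to the chute's +x; z = 57 mm there
- pack_2: battery pack like pack_1, on top of it in the chute
- pack_3: battery pack like pack_1, third and top of the stack; may be absent
- pack_4: battery pack like pack_1, already seated in bay_2 from the start, where it stays; may be absent
- dock: fixed charging dock, four bays side by side along its y, 62 mm apart. Origin on the table under its middle; x points away from the open front. Bay floors 22 mm above the table; each bay is 80 mm long inside (x from -40 to +40 mm) and 56 mm wide; walls between bays 6 mm thick, 38 mm high above the floor. Tongues stick out to -x
- dock_lip (a point): middle of the edge of the orange lip, on its underside, 38 mm above the bay floors (x = +14 mm): a roof 5 mm thick over all bays from here to the end wall (x = +40 mm). The slot open from above is 54 mm long, shorter than a pack (70 mm), so a pack enters nose-down at about 40 degrees and is levelled as its nose goes on under the lip
- dock_sill (a point): middle of the orange sill's inner top edge (x = -40 mm), 16 mm above the bay floors; the sill is 8 mm thick (x from -48 to -40 mm) and has a 28 mm gap in the middle of each bay for the tongue. The tail of a seated body lies inside it
- bay_1 (a point): bay 1 (1 to 4 run from the dock's -y side to its +y side): where the middle of a seated pack's body lies, 12 mm above the bay's floor; axes as the dock's. Seated: flat on the floor, nose to +x under the lip, tongue out over the sill to -x. A seated pack has 5 mm of play each way in x, 4 mm in y
- bay_2 (a point): bay 2 (1 to 4 run from the dock's -y side to its +y side): where the middle of a seated pack's body lies, 12 mm above the bay's floor; axes as the dock's. Seated: flat on the floor, nose to +x under the lip, tongue out over the sill to -x. A seated pack has 5 mm of play each way in x, 4 mm in y
- bay_3 (a point): bay 3 (1 to 4 run from the dock's -y side to its +y side): where the middle of a seated pack's body lies, 12 mm above the bay's floor; axes as the dock's. Seated: flat on the floor, nose to +x under the lip, tongue out over the sill to -x. A seated pack has 5 mm of play each way in x, 4 mm in y
- bay_4 (a point): bay 4 (1 to 4 run from the dock's -y side to its +y side): where the middle of a seated pack's body lies, 12 mm above the bay's floor; axes as the dock's. Seated: flat on the floor, nose to +x under the lip, tongue out over the sill to -x. A seated pack has 5 mm of play each way in x, 4 mm in y
- start (a joint): the green start button, a spring button on top of the dock's lip: 0 when free, 0.006 m when fully down, which takes 5 N; it counts as pressed past 0.004
- start_top (a point): middle of the button's top face, 22 mm across; it is pressed straight down
- corner: fixed corner of two aluminium rails, 18 mm high. Origin on the table under the middle of a brick that is fully home. Short rail: face at x = +50 mm, y from -30 to +42 mm. Long rail: face at y = +30 mm, x from -50 to +62 mm. The -x and -y sides are open
- brick: grey power brick, 100 (x) x 60 (y) x 34 (z) mm, 0.25 to 0.5 kg, loose on the table. Origin in the middle of its underside. Starts some 10 cm off the corner to its -x side, a little askew. When home its origin and axes agree with the corner's (either end first)
- hair_dryer: black hair dryer lying on the bench, barrel 160 mm long; leave alone
- label_roll: roll of paper labels, 60 mm across, 28 mm high; leave alone
- screwdriver: screwdriver lying on the bench; leave alone
- mug: blue mug, 80 mm across, 90 mm high; leave alone
Not all that is in view belongs to the job. What is shaped like the corner but purple or turquoise is not meant.

How it is judged (in metres and radians):
On the way, in this order (a step that is already met when the one before it is completed fails the run):
1. pack_1 is drawn out of the chute, the ones above it still in place (x of pack_1 in the frame of chute below -0.07 m), for 0.1 s.
2. pack_2 is drawn out of the chute, the ones above it still in place (x of pack_2 in the frame of chute below -0.07 m), for 0.1 s.
3. pack_3 is drawn out of the chute, the ones above it still in place (x of pack_3 in the frame of chute below -0.07 m), for 0.1 s.
4. every pack lies flat in a bay (((x of pack_1 in the frame of bay_1 between -0.008 and 0.008 m and y of pack_1 in the frame of bay_1 between -0.008 and 0.008 m and z of pack_1 in the frame of bay_1 between -0.004 and 0.004 m and angle between the z axis of pack_1 and the z axis of bay_1, either way round below 0.08 rad and angle between the x axis of pack_1 and the x axis of bay_1, either way round below 0.15 rad) or (x of pack_1 in the frame of bay_2 between -0.008 and 0.008 m and y of pack_1 in the frame of bay_2 between -0.008 and 0.008 m and z of pack_1 in the frame of bay_2 between -0.004 and 0.004 m and angle between the z axis of pack_1 and the z axis of bay_2, either way round below 0.08 rad and angle between the x axis of pack_1 and the x axis of bay_2, either way round below 0.15 rad) or (x of pack_1 in the frame of bay_3 between -0.008 and 0.008 m and y of pack_1 in the frame of bay_3 between -0.008 and 0.008 m and z of pack_1 in the frame of bay_3 between -0.004 and 0.004 m and angle between the z axis of pack_1 and the z axis of bay_3, either way round below 0.08 rad and angle between the x axis of pack_1 and the x axis of bay_3, either way round below 0.15 rad) or (x of pack_1 in the frame of bay_4 between -0.008 and 0.008 m and y of pack_1 in the frame of bay_4 between -0.008 and 0.008 m and z of pack_1 in the frame of bay_4 between -0.004 and 0.004 m and angle between the z axis of pack_1 and the z axis of bay_4, either way round below 0.08 rad and angle between the x axis of pack_1 and the x axis of bay_4, either way round below 0.15 rad)) and ((x of pack_2 in the frame of bay_1 between -0.008 and 0.008 m and y of pack_2 in the frame of bay_1 between -0.008 and 0.008 m and z of pack_2 in the frame of bay_1 between -0.004 and 0.004 m and angle between the z axis of pack_2 and the z axis of bay_1, either way round below 0.08 rad and angle between the x axis of pack_2 and the x axis of bay_1, either way round below 0.15 rad) or (x of pack_2 in the frame of bay_2 between -0.008 and 0.008 m and y of pack_2 in the frame of bay_2 between -0.008 and 0.008 m and z of pack_2 in the frame of bay_2 between -0.004 and 0.004 m and angle between the z axis of pack_2 and the z axis of bay_2, either way round below 0.08 rad and angle between the x axis of pack_2 and the x axis of bay_2, either way round below 0.15 rad) or (x of pack_2 in the frame of bay_3 between -0.008 and 0.008 m and y of pack_2 in the frame of bay_3 between -0.008 and 0.008 m and z of pack_2 in the frame of bay_3 between -0.004 and 0.004 m and angle between the z axis of pack_2 and the z axis of bay_3, either way round below 0.08 rad and angle between the x axis of pack_2 and the x axis of bay_3, either way round below 0.15 rad) or (x of pack_2 in the frame of bay_4 between -0.008 and 0.008 m and y of pack_2 in the frame of bay_4 between -0.008 and 0.008 m and z of pack_2 in the frame of bay_4 between -0.004 and 0.004 m and angle between the z axis of pack_2 and the z axis of bay_4, either way round below 0.08 rad and angle between the x axis of pack_2 and the x axis of bay_4, either way round below 0.15 rad)) and ((x of pack_3 in the frame of bay_1 between -0.008 and 0.008 m and y of pack_3 in the frame of bay_1 between -0.008 and 0.008 m and z of pack_3 in the frame of bay_1 between -0.004 and 0.004 m and angle between the z axis of pack_3 and the z axis of bay_1, either way round below 0.08 rad and angle between the x axis of pack_3 and the x axis of bay_1, either way round below 0.15 rad) or (x of pack_3 in the frame of bay_2 between -0.008 and 0.008 m and y of pack_3 in the frame of bay_2 between -0.008 and 0.008 m and z of pack_3 in the frame of bay_2 between -0.004 and 0.004 m and angle between the z axis of pack_3 and the z axis of bay_2, either way round below 0.08 rad and angle between the x axis of pack_3 and the x axis of bay_2, either way round below 0.15 rad) or (x of pack_3 in the frame of bay_3 between -0.008 and 0.008 m and y of pack_3 in the frame of bay_3 between -0.008 and 0.008 m and z of pack_3 in the frame of bay_3 between -0.004 and 0.004 m and angle between the z axis of pack_3 and the z axis of bay_3, either way round below 0.08 rad and angle between the x axis of pack_3 and the x axis of bay_3, either way round below 0.15 rad) or (x of pack_3 in the frame of bay_4 between -0.008 and 0.008 m and y of pack_3 in the frame of bay_4 between -0.008 and 0.008 m and z of pack_3 in the frame of bay_4 between -0.004 and 0.004 m and angle between the z axis of pack_3 and the z axis of bay_4, either way round below 0.08 rad and angle between the x axis of pack_3 and the x axis of bay_4, either way round below 0.15 rad)) and ((x of pack_4 in the frame of bay_1 between -0.008 and 0.008 m and y of pack_4 in the frame of bay_1 between -0.008 and 0.008 m and z of pack_4 in the frame of bay_1 between -0.004 and 0.004 m and angle between the z axis of pack_4 and the z axis of bay_1, either way round below 0.08 rad and angle between the x axis of pack_4 and the x axis of bay_1, either way round below 0.15 rad) or (x of pack_4 in the frame of bay_2 between -0.008 and 0.008 m and y of pack_4 in the frame of bay_2 between -0.008 and 0.008 m and z of pack_4 in the frame of bay_2 between -0.004 and 0.004 m and angle between the z axis of pack_4 and the z axis of bay_2, either way round below 0.08 rad and angle between the x axis of pack_4 and the x axis of bay_2, either way round below 0.15 rad) or (x of pack_4 in the frame of bay_3 between -0.008 and 0.008 m and y of pack_4 in the frame of bay_3 between -0.008 and 0.008 m and z of pack_4 in the frame of bay_3 between -0.004 and 0.004 m and angle between the z axis of pack_4 and the z axis of bay_3, either way round below 0.08 rad and angle between the x axis of pack_4 and the x axis of bay_3, either way round below 0.15 rad) or (x of pack_4 in the frame of bay_4 between -0.008 and 0.008 m and y of pack_4 in the frame of bay_4 between -0.008 and 0.008 m and z of pack_4 in the frame of bay_4 between -0.004 and 0.004 m and angle between the z axis of pack_4 and the z axis of bay_4, either way round below 0.08 rad and angle between the x axis of pack_4 and the x axis of bay_4, either way round below 0.15 rad))), for 0.3 s.
5. the brick is flush in the corner (x of brick in the frame of corner between -0.003 and 0.003 m and y of brick in the frame of corner between -0.003 and 0.003 m and angle between the x axis of brick and the x axis of corner, either way round below 0.035 rad and angle between brick's own z axis and vertical below 0.05 rad), for 0.2 s.
6. the start button is pressed (value of joint start above 0.004 m), for 0.05 s.
At the end, for the whole second after the job is handed in: Every pack lies in a bay of its own, middle of the body within 8 mm of the bay point in x and y and 4 mm in z, level within 0.08 rad; the brick is within 3 mm of both rails and square within 2 degrees; all are at rest, and the bystanders are within 3 cm of where they were (all of step 4 and all of step 5 and linear speed of each of pack_1, pack_2, pack_3, pack_4, brick below 0.02 m/s and distance of each of hair_dryer, label_roll, screwdriver, mug from where it was at the start of the episode below 0.03 m); the robot touches nothing.
It fails at once if the hair dryer is knocked aside (distance of hair_dryer from where it was at the start of the episode above 0.04 m).
It fails at once if the label roll is knocked aside (distance of label_roll from where it was at the start of the episode above 0.04 m).
It fails at once if the screwdriver is knocked aside (distance of screwdriver from where it was at the start of the episode above 0.04 m).
It fails at once if the mug is knocked aside (distance of mug from where it was at the start of the episode above 0.04 m).
Of pack_3, pack_4 only 1 to 2 are there at a start; the rules pass over those that are not, and their reading is None.
At some moment in a run one of brick may be knocked a few centimetres aside while the robot is not near it.
Once in a run the grip may slacken for a moment while it holds something.
It also fails if it takes over 210 s, if anything falls off the work surface, if the arm or the gripper's body presses on something with over 40 N, if the wrist force passes 120 N, or if a joint passes its speed limit or range.

ROBOT

A 6-joint arm with a two-finger parallel gripper is mounted at the origin on the work surface. World frame = base frame: x ahead of the robot, y to its left, z up, the work surface at z = 0. Lengths are in m, angles in degrees, forces in N, time in s.
With the tool pointing down it reaches from about 0.275 to 0.975 m from the base axis. Payload 8.4 kg.
Tool frame: the origin (TCP) lies at the very end of the fingers, on their centre line; the grasp point (between the pads) lies 19 mm behind it; z points along the fingers, y is the line along which they close (so a half turn about z gives the same grasp; the last joint's range is limited). The gripper opens to 92 mm and grips with 3 to 60 N. Pads are 20 mm wide; open, the fingers measure 128 mm over their backs; the gripper's body (75 mm by 189 mm) begins 69 mm behind the grasp point.
Start: joints at [67.586, 20.225, 93.587, -0, 66.188, -0.138], TCP at [0.237, 0.578, 0.215] pointing down, gripper open.
Joint ranges: [-150.9, 150.9], [-52.94, 120.26], [3.33, 152.33], [-74.26, 254.26], [0, 154.13], [-172.89, 172.89]. Speed limits (degrees/s): [127.2, 127.2, 159.86, 180, 180, 180].

INTERFACE

Orientations are given as a 3x3 rotation matrix whose columns are the frame's x, y, z axes.
In Python, from workcell import manip gives the robot as it stands. The module is installed in compiled form; this text tells all that it offers.
- The arm moves only by the tool servo_tool, never from a script. Its argument "series" is a list of rows, each an object of numbers: "x", "y", "z": the shift along the tool's x, y, z in mm; "spin": the turn about the tool's z in degrees. In form: [{"x": .., "y": .., "z": .., "spin": ..}, ...]. A call has 1 to 10 rows; each row is the pose to reach, as a shift and turn from the pose commanded when the call began, along the tool's axes at that moment; what a row does not reach only later rows make up. A row lasts 1/12 s, in which the tool goes at most 41.7 mm and 7.16 degrees, less where a joint would pass 70% of its speed; a pose out of reach is approached as far as the arm can. A call with a gripper value outside its range is refused whole. "hand" is the closure, from 0 (fully open) to 1 (shut), set as the call begins (left out, the last holds). The fingers move at their own pace and stop on an object; the grip force is fixed at half the most. Time passes only in rows, so rows that repeat a pose let the fingers close. It gives the time, the measured TCP pose, the force, the opening and the grip force at its end, in the units of the state.
- manip.read_state(): the state, without advancing time (a new reading comes with each control period).
- manip.get_image(name): name is "scene" or "top" or "wrist"; returns a dict with "img" (420x560x3 uint8, red, green, blue), "mtx" (3x3 intrinsics, pixels), "D" ([k1, k2, p1, p2, k3] as OpenCV has them; the pictures are not rectified), "view" (4x4, takes a point from world to camera coordinates); the wrist camera has in their place "hand_eye" (4x4, takes a point from camera to tool coordinates, whose origin is the TCP and whose axes are the flange's). Camera axes: x right, y up, looking along -z (the intrinsics and any distortion apply to the point x, -y, -z); pixel columns grow to the right and rows downward; lengths in m; the calibration is good to about 2 mm. A picture is of the moment at which its call begins: read the wrist's pose just before it. There is no depth.
- manip.sign_off(): hands the job in; it is judged then, once.
The state is a dict: "time_s": time; "qpos": joint angles; "qd": joint speeds; "effort": joint torques, N m; "tcp_pos": TCP position; "tcp_rot": TCP orientation; "wrist_force": force on the tool from outside, world axes, zero at the start; "torque": the same for the moment, N m; "finger_gap": opening from 0.0 (shut) to 1.0 (fully open); "gripper_force": force on a finger pad.
Only numpy, scipy, OpenCV 4.12 (cv2) and the standard library are available. Lean on these libraries where they do the work, as an engineer would, in place of code of your own. Each camera call takes 0.05 s, during which the arm holds its last target. There are 200 camera calls.

## Working session

There is one attempt and no reset: what is moved stays moved. The work goes in short steps, Python scripts to look and compute and a tool call to move; the robot and the scene stay as the last step left them, time stands still between calls to the robot, and variables do not carry over. Pictures are saved under pics/ and viewed, at most 14 in all, crops included, and the job is handed in when it is done.

Besides the shell and the picture viewer there is one more tool, called after "Emit:" by a JSON object that holds its "name" and its "arguments", one argument or row to a line. servo_tool: Moves the arm, as the interface text tells. Its arguments: {"type":"object","properties":{"series":{"type":"array"},"hand":{"type":"number"}},"required":["series"]}

```bash
mkdir -p pics; cat > h.py <<'E'
import numpy as np, cv2, pickle
from workcell import manip
def grab(n,f=None):
    s=manip.read_state(); d=manip.get_image(n); d['s']=s
    if f: cv2.imwrite('pics/'+f,d['img'][:,:,::-1])
    if n=='wrist':
        T=np.eye(4);T[:3,:3]=s['tcp_rot'];T[:3,3]=s['tcp_pos'];d['c2w']=T@np.array(d['hand_eye'])
    else: d['c2w']=np.linalg.inv(np.array(d['view']))
    return d
def ray(d,uv):
    p=cv2.undistortPoints(np.array(uv,float).reshape(-1,1,2),np.array(d['mtx']),np.array(d['D'],float)).reshape(-1,2)
    v=np.c_[p[:,0],-p[:,1],-np.ones(len(p))]@d['c2w'][:3,:3].T
    return d['c2w'][:3,3],v
def plane(d,uv,z):
    o,v=ray(d,uv); return o+v*((z-o[2])/v[:,2])[:,None]
def proj(d,P):
    P=np.array(P,float).reshape(-1,3); c=(P-d['c2w'][:3,3])@d['c2w'][:3,:3]
    c=c*[1,-1,-1]
    return cv2.projectPoints(c,np.zeros(3),np.zeros(3),np.array(d['mtx']),np.array(d['D'],float))[0].reshape(-1,2)
E
python3 - <<'E'
from h import *
np.set_printoptions(precision=4,suppress=True)
for n in('scene','top','wrist'):
    d=grab(n,n+'0.png'); print(n,d['c2w'],d['mtx'],d['D']); pickle.dump(d,open(n+'0.pkl','wb'))
s=d['s'];print({k:np.round(v,4) for k,v in s.items()})
E
```

```text
scene [[-0.503  -0.7208  0.4769  1.2616]
 [ 0.8643 -0.4157  0.2833  0.3548]
 [-0.0059  0.5547  0.832   1.2171]
 [ 0.      0.      0.      1.    ]] [[384.3435   0.     279.0329]
 [  0.     384.3435 208.4961]
 [  0.       0.       1.    ]] [-0.0711  0.      0.      0.      0.    ]
top [[-0.0159  0.9855 -0.1688  0.3692]
 [-0.9998 -0.0183 -0.0124 -0.0169]
 [-0.0153  0.1686  0.9856  1.4013]
 [ 0.      0.      0.      1.    ]] [[471.4508   0.     276.5575]
 [  0.     471.4508 213.5064]
 [  0.       0.       1.    ]] [-0.0252  0.      0.      0.      0.    ]
wrist [[ 0.3786 -0.8964 -0.2305  0.1724]
 [ 0.9255  0.3661  0.0965  0.6028]
 [-0.0021 -0.2499  0.9683  0.3841]
 [ 0.      0.      0.      1.    ]] [[303.3709   0.     279.6431]
 [  0.     303.3709 210.999 ]
 [  0.       0.       1.    ]] [-0.0659  0.      0.      0.      0.    ]
{'time_s': np.float64(0.1), 'qpos': array([67.5852, 20.2581, 93.6252,  0.0006, 66.1911, -0.1359]), 'qd': array([ 0.079 , -0.0986, -0.1215,  0.0221,  0.0123, -0.1221]), 'effort': array([ -0.0015, -59.4902, -33.4928,   0.0697,   0.0186,  -0.    ]), 'tcp_pos': array([0.2367, 0.5779, 0.2139]), 'tcp_rot': array([[-0.9253,  0.3791, -0.0005],
       [ 0.3791,  0.9253, -0.0012],
       [ 0.    , -0.0013, -1.    ]]), 'wrist_force': array([0.2487, 0.3343, 0.5719]), 'torque': array([-0.0214, -0.0504,  0.0208]), 'gripper_force': np.float64(0.0), 'finger_gap': np.float64(1.0006)}
```

View pics/top0.png

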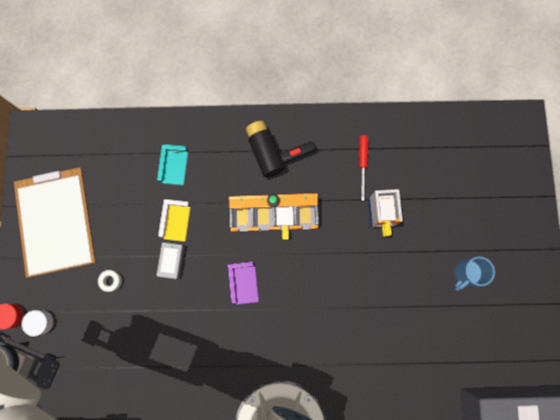

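View pics/scene0.png

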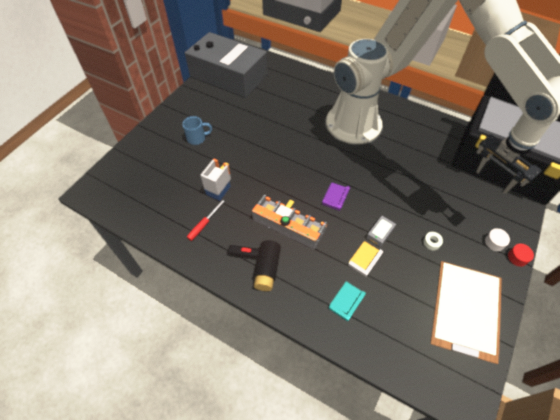

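```bash
python3 - <<'E'
import cv2,numpy as np
a=cv2.imread('pics/top0.png')
s=cv2.imread('pics/scene0.png')
A=cv2.resize(a[140:300,150:410],(780,480),interpolation=3)[:, :]
B=cv2.resize(s[150:310,180:440],(780,480),interpolation=3)
cv2.imwrite('pics/c1.png',A);cv2.imwrite('pics/c2.png',B)
E
```

```text
(no output)
```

View pics/c1.png

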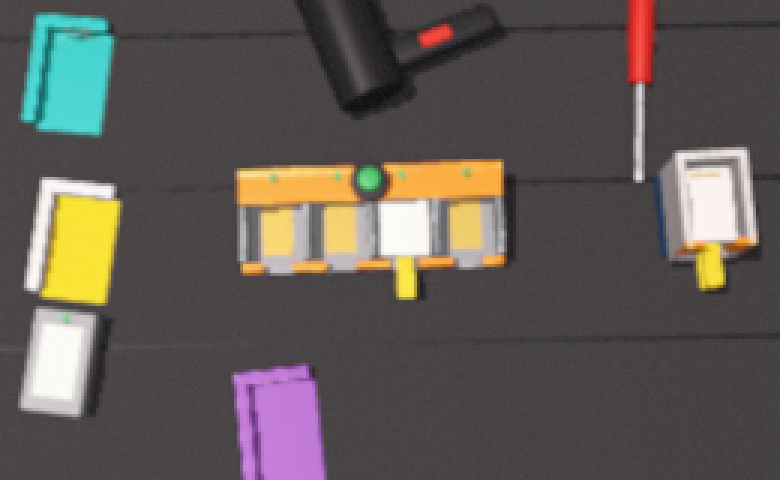

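```bash
python3 - <<'E'
from h import *
np.set_printoptions(precision=4,suppress=True)
d=pickle.load(open('top0.pkl','rb'))
c=lambda L:np.array(L,float)/3+[150,140]
for n,L,z in [('chute rim',[(675,152),(748,148),(755,240),(683,250)],.125),('tongue end',[(698,289),(722,288)],.11),('dock lip TL,TR',[(237,170),(502,160)],.065),('sill BL BR',[(242,273),(505,264)],.038),('button',[(369,180)],.075),('yellow',[(55,195),(121,199),(107,304),(40,298)],.001),('brick top',[(36,310),(98,312),(82,415),(20,410)],.034),('mug',[((478-150)*3,(271-140)*3)],.09),('roll',[((109-150)*3,(281-140)*3)],.028)]:
    print(n,plane(d,c(L),z)[:,:2].tolist())
E
```

```text
chute rim [[0.6468533432712567, -0.273952115101492], [0.6493626022797389, -0.34137142659050734], [0.5635060329018975, -0.34259894139525365], [0.5555120068440957, -0.27655333460161713]]
tongue end [[0.5213276613849274, -0.29147707067204737], [0.5218455418196801, -0.3135122898853683]]
dock lip TL,TR [[0.6502224684864562, 0.136989207866645], [0.655172814769177, -0.11903366406541346]]
sill BL BR [[0.5534216953889506, 0.1351077891581631], [0.5576419916881004, -0.12085659515728348]]
button [[0.6359245683530121, 0.009364098975223101]]
yellow [[0.6414195177063328, 0.3290691846613479], [0.6360242363966707, 0.2618545022760865], [0.5295984195983656, 0.27431787112812805], [0.5367757504564552, 0.34178553859243993]]
brick top [[0.5211187771574477, 0.33697865024489704], [0.5181366099745016, 0.27614026366977984], [0.4187981824384633, 0.28995752798224456], [0.42447782541851964, 0.3501900403869592]]
mug [[0.42256081977460186, -0.5538362057586824]]
roll [[0.41420919908821835, 0.4913331018384665]]
```

Emit:
{"name": "servo_tool", "arguments": {
  "series": [
    {"x": -579,"y": -719,"z": -46},
    {"x": -579,"y": -719,"z": -46},
    {"x": -579,"y": -719,"z": -46},
    {"x": -579,"y": -719,"z": -46},
    {"x": -579,"y": -719,"z": -46},
    {"x": -579,"y": -719,"z": -46},
    {"x": -579,"y": -719,"z": -46},
    {"x": -579,"y": -719,"z": -46},
    {"x": -579,"y": -719,"z": -46},
    {"x": -579,"y": -719,"z": -46}
  ],
  "hand": 0.6
}}

```text
validation failed for argument at $.se...
```

Emit:
{"name": "servo_tool", "arguments": {
  "series": [
    {"x": -579,"y": -719,"z": -46,"spin": 0},
    {"x": -579,"y": -719,"z": -46,"spin": 0},
    {"x": -579,"y": -719,"z": -46,"spin": 0},
    {"x": -579,"y": -719,"z": -46,"spin": 0},
    {"x": -579,"y": -719,"z": -46,"spin": 0},
    {"x": -579,"y": -719,"z": -46,"spin": 0},
    {"x": -579,"y": -719,"z": -46,"spin": 0},
    {"x": -579,"y": -719,"z": -46,"spin": 0},
    {"x": -579,"y": -719,"z": -46,"spin": 0},
    {"x": -579,"y": -719,"z": -46,"spin": 0}
  ],
  "hand": 0.6
}}

```text
time_s: 0.98
tcp_pos: [0.3554, 0.1776, 0.2355]
tcp_rot: [[-0.926, 0.379, 0.0], [0.379, 0.926, 0.0], [-0.0, 0.0, -1.0]]
wrist_force: [1.0, -0.2, -0.9]
finger_gap: 0.401
gripper_force: 0.0
```

Emit:
{"name": "servo_tool", "arguments": {
  "series": [
    {"x": -318,"y": -394,"z": -25,"spin": -22},
    {"x": -318,"y": -394,"z": -25,"spin": -22},
    {"x": -318,"y": -394,"z": -25,"spin": -22},
    {"x": -318,"y": -394,"z": -25,"spin": -22},
    {"x": -318,"y": -394,"z": -25,"spin": -22},
    {"x": -318,"y": -394,"z": -25,"spin": -22},
    {"x": -318,"y": -394,"z": -25,"spin": -22},
    {"x": -318,"y": -394,"z": -25,"spin": -22},
    {"x": -318,"y": -394,"z": -25,"spin": -22},
    {"x": -318,"y": -394,"z": -25,"spin": -22}
  ]
}}

```text
time_s: 1.82
tcp_pos: [0.4672, -0.1957, 0.2546]
tcp_rot: [[-1.0, 0.005, 0.0], [0.005, 1.0, 0.0], [-0.0, 0.0, -1.0]]
wrist_force: [0.1, -0.5, -0.3]
finger_gap: 0.399
gripper_force: 0.0
```

Emit:
{"name": "servo_tool", "arguments": {
  "series": [
    {"x": -25,"y": -85,"z": -5,"spin": 0},
    {"x": -25,"y": -85,"z": -5,"spin": 0},
    {"x": -25,"y": -85,"z": -5,"spin": 0},
    {"x": -25,"y": -85,"z": -5,"spin": 0}
  ]
}}

```text
time_s: 2.15
tcp_pos: [0.492, -0.2806, 0.259]
tcp_rot: [[-1.0, 0.008, -0.0], [0.008, 1.0, 0.0], [0.0, 0.0, -1.0]]
wrist_force: [0.1, -0.1, 0.1]
finger_gap: 0.398
gripper_force: 0.0
```

```bash
python3 - <<'E'
from h import *
d=grab('wrist','w1.png');pickle.dump(d,open('w1.pkl','wb'));print(d['s']['tcp_pos'],d['s']['tcp_rot'],d['s']['qpos'])
E
```

```text
[ 0.49199524 -0.28057436  0.259016  ] [[-9.99969476e-01  7.80198549e-03 -4.18579957e-04]
 [ 7.80193360e-03  9.99969557e-01  1.25456293e-04]
 [ 4.19546022e-04  1.22186730e-04 -9.99999905e-01]] [-2.98433136e+01  1.27090336e+01  9.80326659e+01 -6.09373031e-03
  6.92826801e+01 -1.19394133e+02]
```

View pics/w1.png

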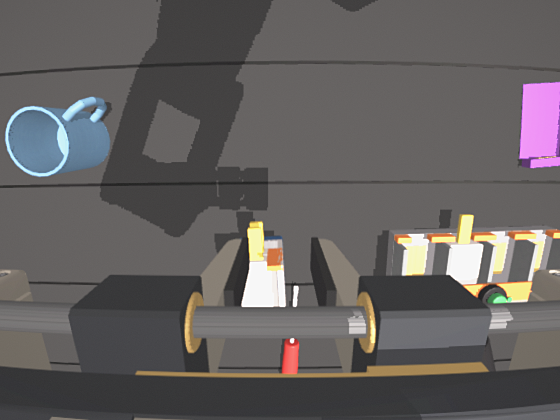

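Emit:
{"name": "servo_tool", "arguments": {
  "series": [
    {"x": -110,"y": -28,"z": -10,"spin": 0},
    {"x": -110,"y": -28,"z": -10,"spin": 0},
    {"x": -110,"y": -28,"z": -10,"spin": 0},
    {"x": -110,"y": -28,"z": -10,"spin": 0},
    {"x": -110,"y": -28,"z": -10,"spin": 0}
  ]
}}

```text
time_s: 2.62
tcp_pos: [0.6023, -0.305, 0.2688]
tcp_rot: [[-1.0, 0.003, -0.001], [0.003, 1.0, 0.001], [0.001, 0.001, -1.0]]
wrist_force: [-0.7, 0.1, 0.7]
finger_gap: 0.401
gripper_force: 0.0
```

```bash
python3 - <<'E'
from h import *
d=grab('wrist');pickle.dump(d,open('w2.pkl','wb'));print(d['s']['tcp_pos'])
cv2.imwrite('pics/w2.png',cv2.resize(d['img'][60:300,140:420,::-1],(700,600),interpolation=3))
E
```

```text
[ 0.60232469 -0.30496445  0.26883177]
```

View pics/w2.png

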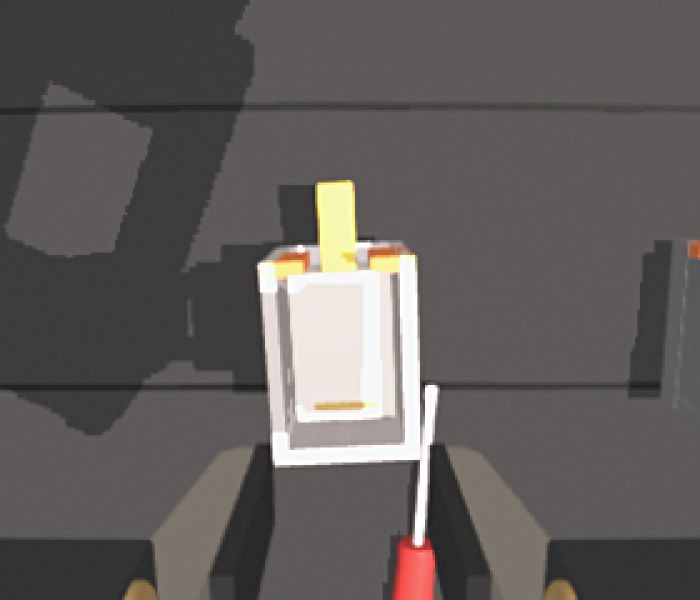

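```bash
python3 - <<'E'
from h import *
np.set_printoptions(precision=4,suppress=True)
d=pickle.load(open('w2.pkl','rb'))
c=lambda L:np.array(L,float)/2.5+[140,60]-.3
r=plane(d,c([(258,263),(415,255),(420,458),(273,467)]),.125);print(r[:,:2], r.mean(0))
f=(r[0]+r[1])/2;b=(r[2]+r[3])/2;print('yaw',np.degrees(np.arctan2((b-f)[1],(b-f)[0])),'front',np.degrees(np.arctan2((r[0]-r[1])[0],(r[1]-r[0])[1]*-1)),np.linalg.norm(b-f),np.linalg.norm(r[0]-r[1]))
for z in(.117,.093,.069):
    p=plane(d,c([(317,183),(353,182),(356,270),(321,272)]),z-.008);print('T',z,p[:,:2].ravel(),np.linalg.norm(p[0]-p[1]))
    q=plane(d,c([(288,275),(378,275),(384,418),(297,420)]),z);print('B',z,q[:,:2].ravel(),np.linalg.norm(q[0]-q[1]),np.linalg.norm(q[0]-q[3]))
E
```

```text
[[ 0.5643 -0.3447]
 [ 0.5612 -0.28  ]
 [ 0.6497 -0.2762]
 [ 0.6538 -0.341 ]] [ 0.6072 -0.3105  0.125 ]
yaw 2.458507396100471 front 177.23905644027073 0.08913848969488637 0.06477256581958454
T 0.117 [ 0.5322 -0.3207  0.5318 -0.3055  0.569  -0.3042  0.5699 -0.3194] 0.015244628576870749
B 0.117 [ 0.5702 -0.3331  0.5703 -0.2949  0.6338 -0.2918  0.6346 -0.3305] 0.03818802181994795 0.06446798864272545
T 0.093 [ 0.5321 -0.3217  0.5317 -0.3054  0.5717 -0.304   0.5726 -0.3203] 0.016352921527707568
B 0.093 [ 0.573  -0.3351  0.5731 -0.294   0.6413 -0.2907  0.6422 -0.3323] 0.04103326237047557 0.06927124701421362
T 0.069 [ 0.5321 -0.3227  0.5317 -0.3053  0.5743 -0.3038  0.5752 -0.3212] 0.01746121447854439
B 0.069 [ 0.5758 -0.337   0.5759 -0.2932  0.6488 -0.2896  0.6498 -0.3341] 0.04387850292100324 0.07407450538570169
```

Emit:
{"name": "servo_tool", "arguments": {
  "series": [
    {"x": 60,"y": -8.4,"z": 0,"spin": -2.6},
    {"x": 60,"y": -8.4,"z": 0,"spin": -2.6},
    {"x": 60,"y": -8.4,"z": 100,"spin": -2.6},
    {"x": 60,"y": -8.4,"z": 100,"spin": -2.6},
    {"x": 60,"y": -8.4,"z": 100,"spin": -2.6},
    {"x": 60,"y": -8.4,"z": 100,"spin": -2.6},
    {"x": 60,"y": -8.4,"z": 100,"spin": -2.6}
  ]
}}

```text
time_s: 3.25
tcp_pos: [0.5404, -0.314, 0.1696]
tcp_rot: [[-0.999, -0.041, -0.002], [-0.041, 0.999, 0.001], [0.002, 0.001, -1.0]]
wrist_force: [-0.4, 0.4, -0.2]
finger_gap: 0.398
gripper_force: 0.0
```

```bash
python3 - <<'E'
from h import *
d=grab('wrist');pickle.dump(d,open('w3.pkl','wb'));print(d['s']['tcp_pos'],d['s']['tcp_rot'][:,0])
cv2.imwrite('pics/w3.png',cv2.resize(d['img'][130:410,180:400,::-1],(550,700)[::1],interpolation=3)[:600])
E
```

```text
[ 0.54036594 -0.31404824  0.16959361] [-0.99916567 -0.0408069   0.00165887]
```

View pics/w3.png

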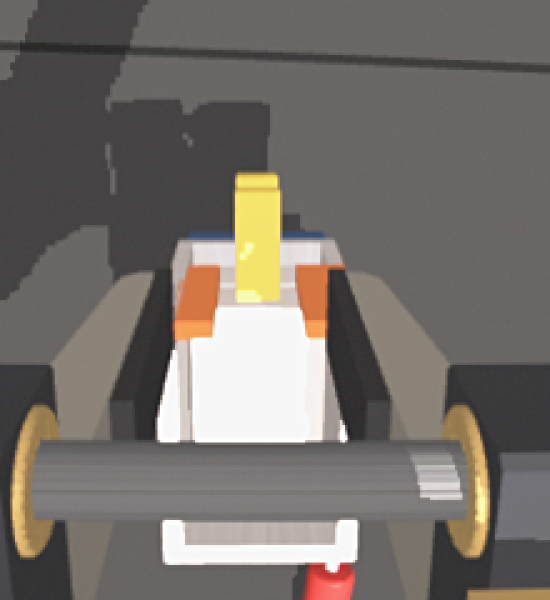

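Emit:
{"name": "servo_tool", "arguments": {
  "series": [
    {"x": -1,"y": 1,"z": 35,"spin": 0},
    {"x": -1,"y": 1,"z": 70,"spin": 0},
    {"x": -1,"y": 1,"z": 100,"spin": 0},
    {"x": -1,"y": 1,"z": 118,"spin": 0},
    {"x": -1,"y": 1,"z": 127,"spin": 0},
    {"x": -1,"y": 1,"z": 127,"spin": 0},
    {"x": -1,"y": 1,"z": 127,"spin": 0}
  ]
}}

```text
time_s: 3.88
tcp_pos: [0.5438, -0.3147, 0.0443]
tcp_rot: [[-0.999, -0.041, 0.002], [-0.041, 0.999, -0.001], [-0.002, -0.001, -1.0]]
wrist_force: [-0.8, 1.0, 0.4]
finger_gap: 0.401
gripper_force: 0.0
```

Emit:
{"name": "servo_tool", "arguments": {
  "series": [
    {"x": 0,"y": 0,"z": 0,"spin": 0},
    {"x": 0,"y": 0,"z": 0,"spin": 0},
    {"x": 0,"y": 0,"z": 0,"spin": 0},
    {"x": 0,"y": 0,"z": 0,"spin": 0},
    {"x": 0,"y": 0,"z": 0,"spin": 0},
    {"x": 0,"y": 0,"z": 0,"spin": 0},
    {"x": 0,"y": 0,"z": 0,"spin": 0},
    {"x": 0,"y": 0,"z": 0,"spin": 0}
  ],
  "hand": 1
}}

```text
time_s: 4.55
tcp_pos: [0.5434, -0.314, 0.0437]
tcp_rot: [[-0.999, -0.041, 0.001], [-0.041, 0.999, -0.0], [-0.001, -0.0, -1.0]]
wrist_force: [-1.0, 3.6, 7.6]
finger_gap: 0.174
gripper_force: 29.6
```

Emit:
{"name": "servo_tool", "arguments": {
  "series": [
    {"x": 4,"y": 0,"z": 0,"spin": 0},
    {"x": 8,"y": 0,"z": 0,"spin": 0},
    {"x": 12,"y": 0,"z": 0,"spin": 0},
    {"x": 16,"y": 0,"z": 0,"spin": 0},
    {"x": 20,"y": 0,"z": 0,"spin": 0},
    {"x": 24,"y": 0,"z": 0,"spin": 0},
    {"x": 28,"y": 0,"z": 0,"spin": 0},
    {"x": 32,"y": 0,"z": 0,"spin": 0},
    {"x": 35,"y": 0,"z": 0,"spin": 0},
    {"x": 35,"y": 0,"z": 0,"spin": 0}
  ]
}}

```text
time_s: 5.38
tcp_pos: [0.5105, -0.3159, 0.0441]
tcp_rot: [[-0.999, -0.041, 0.005], [-0.041, 0.999, -0.002], [-0.005, -0.002, -1.0]]
wrist_force: [7.2, 3.4, 4.0]
finger_gap: 0.173
gripper_force: 29.9
```

```bash
python3 - <<'E'
from h import *
d=grab('wrist');pickle.dump(d,open('w4.pkl','wb'));print(d['s']['tcp_pos'],d['s']['tcp_rot'][:,0],d['s']['wrist_force'])
cv2.imwrite('pics/w4.png',cv2.resize(d['img'][130:370,180:400,::-1],(550,600),interpolation=3))
E
```

```text
[ 0.51050313 -0.31588667  0.04409805] [-0.99915286 -0.04081115 -0.00529347] [7.23170635 3.38296617 3.99810146]
```

View pics/w4.png

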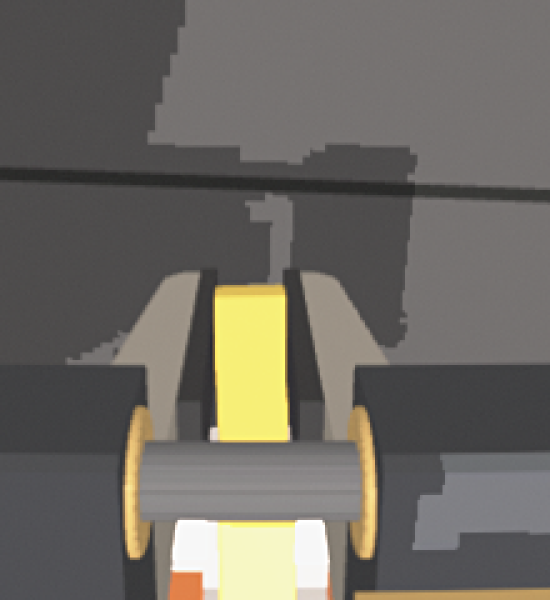

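Emit:
{"name": "servo_tool", "arguments": {
  "series": [
    {"x": 7,"y": 0,"z": 0,"spin": 0},
    {"x": 14,"y": 0,"z": 0,"spin": 0},
    {"x": 21,"y": 0,"z": 0,"spin": 0},
    {"x": 28,"y": 0,"z": 0,"spin": 0},
    {"x": 35,"y": 0,"z": 0,"spin": 0},
    {"x": 42,"y": 0,"z": 0,"spin": 0},
    {"x": 49,"y": 0,"z": 0,"spin": 0},
    {"x": 56,"y": 0,"z": 0,"spin": 0},
    {"x": 63,"y": 0,"z": 0,"spin": 0},
    {"x": 70,"y": 0,"z": 0,"spin": 0}
  ]
}}

```text
time_s: 6.27
tcp_pos: [0.4362, -0.3181, 0.0421]
tcp_rot: [[-0.999, -0.04, -0.002], [-0.04, 0.999, 0.001], [0.002, 0.001, -1.0]]
wrist_force: [-0.3, -0.1, -1.1]
finger_gap: 0.167
gripper_force: 30.0
```

Emit:
{"name": "servo_tool", "arguments": {
  "series": [
    {"x": 4,"y": 0,"z": 0,"spin": 0},
    {"x": 4,"y": 0,"z": 0,"spin": 0},
    {"x": 4,"y": 0,"z": 0,"spin": 0},
    {"x": 4,"y": 0,"z": -20,"spin": 0},
    {"x": 4,"y": 0,"z": -60,"spin": 0},
    {"x": 4,"y": 0,"z": -100,"spin": 0},
    {"x": 4,"y": 0,"z": -100,"spin": 0}
  ]
}}

```text
time_s: 6.85
tcp_pos: [0.4377, -0.3212, 0.1494]
tcp_rot: [[-0.999, -0.041, 0.009], [-0.041, 0.999, -0.006], [-0.008, -0.007, -1.0]]
wrist_force: [1.9, -1.1, -0.6]
finger_gap: 0.17
gripper_force: 30.0
```

```bash
python3 - <<'E'
from h import *
d=grab('scene');pickle.dump(d,open('s5.pkl','wb'));print(d['s']['tcp_pos'],d['s']['tcp_rot'][:,0],d['s']['finger_gap'])
e=grab('wrist')
pickle.dump(e,open('w5.pkl','wb'))
A=cv2.resize(d['img'][70:330,140:360],(500,590));B=cv2.resize(e['img'][150:420,180:400],(300,368));o=np.zeros((590,800,3),np.uint8);o[:,:500]=A;o[:368,500:]=B
cv2.imwrite('pics/w5.png',o[:,:,::-1])
E
```

```text
[ 0.437673   -0.32124511  0.14943789] [-0.99913566 -0.04073669 -0.00827373] 0.17031215528735
```

View pics/w5.png

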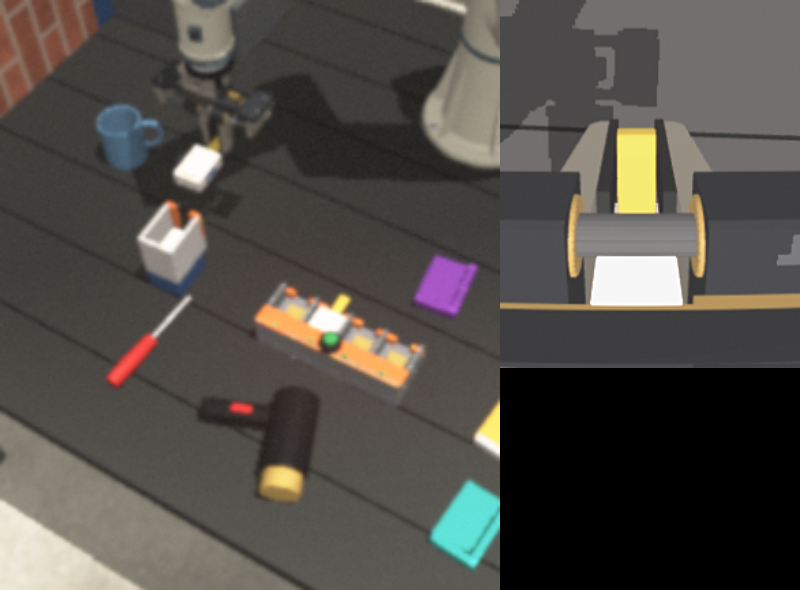

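Emit:
{"name": "servo_tool", "arguments": {
  "series": [
    {"x": -176,"y": 334,"z": -150,"spin": 1.5},
    {"x": -176,"y": 334,"z": -150,"spin": 1.5},
    {"x": -176,"y": 334,"z": -150,"spin": 1.5},
    {"x": -176,"y": 334,"z": -150,"spin": 1.5},
    {"x": -176,"y": 334,"z": -150,"spin": 1.5},
    {"x": -176,"y": 334,"z": -150,"spin": 1.5},
    {"x": -176,"y": 334,"z": -150,"spin": 1.5},
    {"x": -176,"y": 334,"z": -150,"spin": 1.5},
    {"x": -176,"y": 334,"z": -150,"spin": 1.5},
    {"x": -176,"y": 334,"z": -150,"spin": 1.5}
  ]
}}

```text
time_s: 7.78
tcp_pos: [0.5967, 0.0253, 0.2917]
tcp_rot: [[-1.0, -0.015, -0.002], [-0.015, 1.0, 0.001], [0.002, 0.001, -1.0]]
wrist_force: [1.5, -0.4, -1.7]
finger_gap: 0.17
gripper_force: 30.0
```

Emit:
{"name": "servo_tool", "arguments": {
  "series": [
    {"x": 0,"y": 0,"z": 0,"spin": 0},
    {"x": 0,"y": 0,"z": 0,"spin": 0},
    {"x": 0,"y": 0,"z": 0,"spin": 0}
  ]
}}

```text
time_s: 8.03
tcp_pos: [0.595, 0.022, 0.2904]
tcp_rot: [[-1.0, -0.015, -0.003], [-0.015, 1.0, -0.001], [0.003, -0.001, -1.0]]
wrist_force: [-0.0, -0.3, -0.9]
finger_gap: 0.168
gripper_force: 30.0
```

```bash
python3 - <<'E'
from h import *
d=grab('wrist');pickle.dump(d,open('w6.pkl','wb'));print(d['s']['tcp_pos'],d['s']['tcp_rot'][:,0],d['s']['finger_gap'])
cv2.imwrite('pics/w6.png',cv2.resize(d['img'][90:330,100:420,::-1],(800,600),interpolation=3))
E
```

```text
[0.59503709 0.02197729 0.29038879] [-0.99988169 -0.01499302  0.00343657] 0.16841253138125906
```

View pics/w6.png

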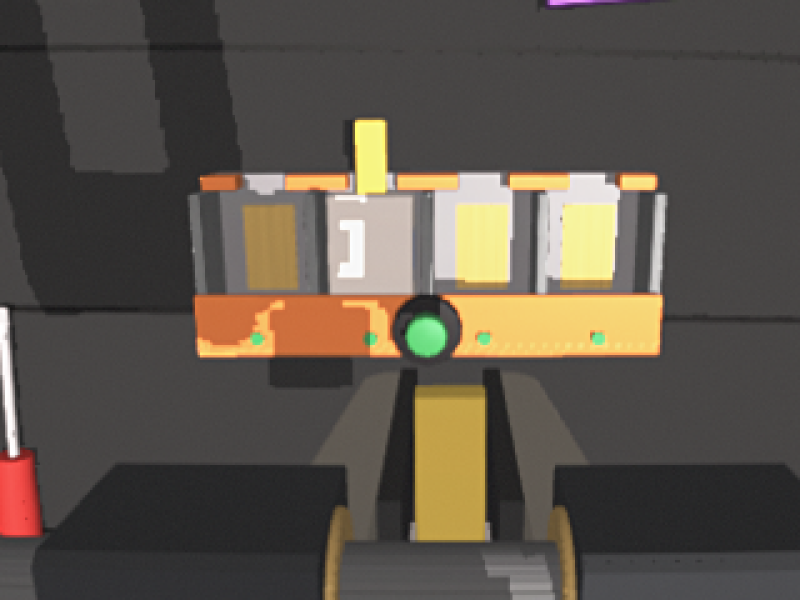

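```bash
python3 - <<'E'
from h import *
np.set_printoptions(precision=4,suppress=True)
d=pickle.load(open('w6.pkl','rb'))
c=lambda L:np.array(L,float)/2.5+[100,90]-.3
for n,L,z in [('lipfront',[(194,295),(662,295)],.065),('lipback',[(197,356),(660,354)],.065),('sill out',[(200,177),(657,175)],.038),('sill in',[(200,190),(657,188)],.038),('leds',[(257,339),(370,339),(484,339),(598,339)],.066),('gaps',[(241,182),(286,182),(347,182),(397,182),(458,182),(510,182),(569,182),(620,182)],.038),('button',[(426,336)],.08),('t4',[(355,121),(386,121)],.038)]:
    print(n,plane(d,c(L),z)[:,:2].tolist())
E
```

```text
lipfront [[0.6241328191990205, -0.11844896018554882], [0.6201147025126569, 0.13450880497403434]]
lipback [[0.6588465227442366, -0.11917590287080063], [0.6535111275466144, 0.13626153659387916]]
sill out [[0.5630539478632105, -0.12010245190970989], [0.5581338668652099, 0.1339933448289036]]
sill in [[0.5702814469720789, -0.1205293726586111], [0.5653148233417136, 0.13454801413864623]]
leds [[0.6481070319753921, -0.08490648210172624], [0.6470417943472815, -0.023010835080298955], [0.6460353078597426, 0.03900536973620655], [0.6450875074817832, 0.10115908822125624]]
gaps [[0.5656150552701456, -0.09713092360686337], [0.5653518597309567, -0.07190053684186443], [0.5649458064278101, -0.03790316175420792], [0.5645710668478885, -0.010154627059770459], [0.5640626000212973, 0.02362781399928968], [0.5635839587120721, 0.05242367736225118], [0.5629890397329885, 0.0851629980193718], [0.5624286152190895, 0.1135780076747247]]
button [[0.640623722207471, 0.007876302217733203]]
t4 [[0.5317935321813937, -0.033061321637915975], [0.5315864257227172, -0.016154118774820266]]
```

```bash
python3 - <<'E'
from h import *
np.set_printoptions(precision=4,suppress=True)
d=pickle.load(open('w6.pkl','rb'));T=d['s']['tcp_pos']
c=lambda L:np.array(L,float)/2.5+[100,90]-.3
p=plane(d,c([(415,398),(486,398)]),T[2]+.0173);q=plane(d,c([(415,387),(486,387)]),T[2]+.0093)
print(p-T,q-T)
e=pickle.load(open('w5.pkl','rb'));T=e['s']['tcp_pos']
k=220/300
a=np.array([(618,128),(656,128),(616,136),(656,136)],float);a=(a-[500,0])*k+[180,150]
print(plane(e,a,T[2]+.0173)-T)
E
```

```text
[[-0.009  -0.0096  0.0173]
 [-0.0092  0.0057  0.0173]] [[-0.0085 -0.0099  0.0093]
 [-0.0087  0.0061  0.0093]]
[[-0.0119 -0.0094  0.0173]
 [-0.0125  0.0055  0.0173]
 [-0.0085 -0.0101  0.0173]
 [-0.0091  0.0057  0.0173]]
```

Emit:
{"name": "servo_tool", "arguments": {
  "series": [
    {"x": 82,"y": 78.6,"z": 0,"spin": 0},
    {"x": 82,"y": 78.6,"z": 0,"spin": 0},
    {"x": 82,"y": 78.6,"z": 0,"spin": 0},
    {"x": 82,"y": 78.6,"z": 40,"spin": 0},
    {"x": 82,"y": 78.6,"z": 80,"spin": 0},
    {"x": 82,"y": 78.6,"z": 120,"spin": 0},
    {"x": 82,"y": 78.6,"z": 160,"spin": 0},
    {"x": 82,"y": 78.6,"z": 190,"spin": 0},
    {"x": 82,"y": 78.6,"z": 190,"spin": 0},
    {"x": 82,"y": 78.6,"z": 190,"spin": 0}
  ]
}}

```text
time_s: 8.92
tcp_pos: [0.5112, 0.0984, 0.1013]
tcp_rot: [[-1.0, -0.013, -0.005], [-0.013, 1.0, -0.001], [0.005, -0.001, -1.0]]
wrist_force: [0.1, 0.1, -1.2]
finger_gap: 0.167
gripper_force: 30.0
```

```bash
python3 - <<'E'
from h import *
d=grab('scene');pickle.dump(d,open('s7.pkl','wb'));print(d['s']['tcp_pos'],d['s']['tcp_rot'][:,0],d['s']['finger_gap'])
cv2.imwrite('pics/s7.png',cv2.resize(d['img'][165:265,235:375,::-1],(784,560),interpolation=3))
E
```

```text
[0.51123443 0.09835868 0.10126416] [-0.99990626 -0.01291265  0.00455431] 0.16667156808180625
```

View pics/s7.png

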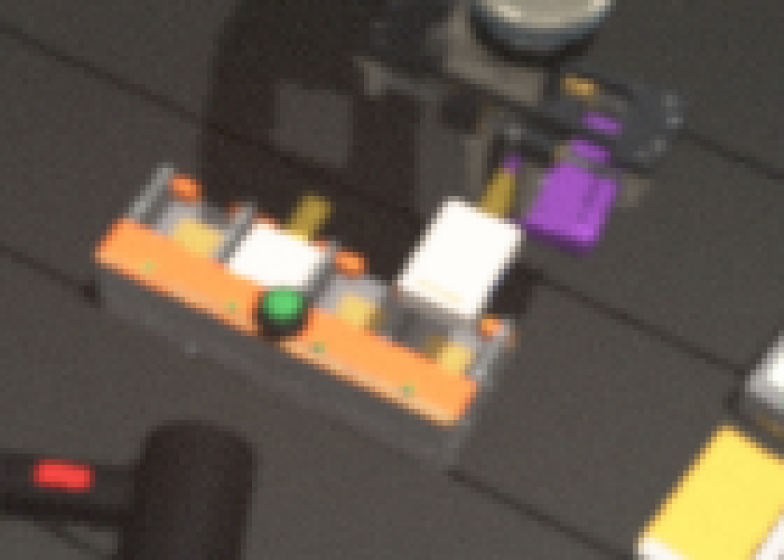

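```bash
python3 - <<'E'
from h import *
np.set_printoptions(precision=1,suppress=True)
d=pickle.load(open('s7.pkl','rb'));T=d['s']['tcp_pos'];R=d['s']['tcp_rot']
for th in(0,5,10,15):
    t=np.radians(th)
    P=[]
    for X,Y,Z in [(100.5,24,12),(100.5,-24,12),(30.5,24,12),(30.5,-24,12),(100.5,24,-12),(100.5,-24,-12)]:
        x=X*np.cos(t)+Z*np.sin(t); z=-X*np.sin(t)+Z*np.cos(t)
        P.append(T+R@np.array([-x,Y,-(z+13.3)])/1000)
    print(th,((proj(d,P)-[235,165]+.4)*5.6).tolist())
E
```

```text
0 [[472.87689866168745, 313.71180374578796], [401.3338519213601, 280.6422688530602], [523.334443993758, 228.6917809693609], [453.13513211070415, 197.27080537940518], [469.71979175663546, 334.48692475665973], [399.3002185295728, 301.722599824076]]
5 [[471.2188109030676, 322.23293905888113], [400.07929650218364, 289.25954942475175], [522.246889132532, 232.24920668558445], [452.1529893890754, 200.83691486163272], [469.63411693263873, 340.11511728824695], [399.6403101761279, 307.49472884228567]]
10 [[470.1397237564046, 329.7285583595724], [399.41501371088344, 296.8701234235297], [521.3184758539719, 235.57798280290075], [451.33743613022045, 204.180651251278], [470.11340890383366, 344.62095638954685], [400.5469519088019, 312.15910068015756]]
15 [[469.6389794301165, 336.1533891259714], [399.3367229477382, 303.427288604956], [520.555919573656, 238.652587651066], [450.69425255481394, 207.27634545745963], [471.1434912152103, 347.9892377981427], [402.00260477906966, 315.6987649446945]]
```

Emit:
{"name": "servo_tool", "arguments": {
  "series": [
    {"x": -3,"y": 1,"z": 20,"spin": 0},
    {"x": -3,"y": 1,"z": 40,"spin": 0},
    {"x": -3,"y": 1,"z": 55,"spin": 0},
    {"x": -3,"y": 1,"z": 62,"spin": 0},
    {"x": -3,"y": 1,"z": 62,"spin": 0},
    {"x": -3,"y": 1,"z": 62,"spin": 0}
  ]
}}

```text
time_s: 9.47
tcp_pos: [0.5171, 0.1008, 0.0421]
tcp_rot: [[-1.0, -0.014, 0.002], [-0.014, 1.0, 0.0], [-0.002, 0.0, -1.0]]
wrist_force: [0.1, -1.0, -1.6]
finger_gap: 0.169
gripper_force: 30.0
```

Emit:
{"name": "servo_tool", "arguments": {
  "series": [
    {"x": 0,"y": 0,"z": 0,"spin": 0},
    {"x": 0,"y": 0,"z": 0,"spin": 0},
    {"x": 0,"y": 0,"z": 0,"spin": 0},
    {"x": 0,"y": 0,"z": 0,"spin": 0},
    {"x": 0,"y": 0,"z": 0,"spin": 0},
    {"x": 0,"y": 0,"z": 0,"spin": 0}
  ],
  "hand": 0.65
}}

```text
time_s: 9.97
tcp_pos: [0.5161, 0.1008, 0.0407]
tcp_rot: [[-1.0, -0.014, 0.0], [-0.014, 1.0, 0.0], [-0.0, 0.0, -1.0]]
wrist_force: [-0.2, -0.2, 0.1]
finger_gap: 0.353
gripper_force: 0.0
```

```bash
python3 - <<'E'
from h import *
d=grab('scene');pickle.dump(d,open('s8.pkl','wb'));print(d['s']['tcp_pos'],d['s']['tcp_rot'][:,0],d['s']['finger_gap'])
e=grab('wrist');pickle.dump(e,open('w8.pkl','wb'))
A=cv2.resize(d['img'][175:265,235:345],(500,410),interpolation=3);B=cv2.resize(e['img'][150:420,180:400],(300,368));o=np.zeros((410,800,3),np.uint8);o[:,:500]=A;o[:368,500:]=B
cv2.imwrite('pics/s8.png',o[:,:,::-1])
E
```

```text
[0.51605082 0.100765   0.04072933] [-9.99895244e-01 -1.44713579e-02 -2.86037899e-04] 0.3527609491462084
```

View pics/s8.png

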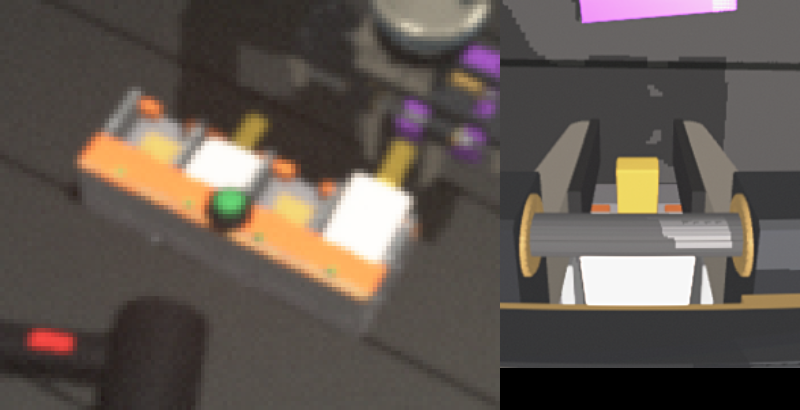

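Emit:
{"name": "servo_tool", "arguments": {
  "series": [
    {"x": 32,"y": 0,"z": 0,"spin": 0},
    {"x": 32,"y": 0,"z": 0,"spin": 0},
    {"x": 32,"y": 0,"z": 19,"spin": 0},
    {"x": 32,"y": 0,"z": 19,"spin": 0}
  ]
}}

```text
time_s: 10.4
tcp_pos: [0.4824, 0.1, 0.0199]
tcp_rot: [[-1.0, -0.015, -0.002], [-0.015, 1.0, -0.001], [0.002, -0.0, -1.0]]
wrist_force: [-0.6, 0.3, 0.2]
finger_gap: 0.351
gripper_force: 0.0
```

Emit:
{"name": "servo_tool", "arguments": {
  "series": [
    {"x": 0,"y": 0,"z": 0,"spin": 0},
    {"x": 0,"y": 0,"z": 0,"spin": 0},
    {"x": 0,"y": 0,"z": 0,"spin": 0},
    {"x": 0,"y": 0,"z": 0,"spin": 0},
    {"x": 0,"y": 0,"z": 0,"spin": 0},
    {"x": 0,"y": 0,"z": 0,"spin": 0}
  ],
  "hand": 1
}}

```text
time_s: 10.9
tcp_pos: [0.4842, 0.1003, 0.0218]
tcp_rot: [[-1.0, -0.014, 0.0], [-0.014, 1.0, 0.0], [-0.0, 0.0, -1.0]]
wrist_force: [-0.3, -0.2, -0.0]
finger_gap: 0.002
gripper_force: 0.0
```

Emit:
{"name": "servo_tool", "arguments": {
  "series": [
    {"x": -10,"y": 0,"z": 0,"spin": 0},
    {"x": -18,"y": 0,"z": 0,"spin": 0},
    {"x": -22,"y": 0,"z": 0,"spin": 0},
    {"x": -26,"y": 0,"z": 0,"spin": 0},
    {"x": -30,"y": 0,"z": 0,"spin": 0},
    {"x": -33,"y": 0,"z": 0,"spin": 0},
    {"x": -36,"y": 0,"z": 0,"spin": 0},
    {"x": -38,"y": 0,"z": 0,"spin": 0},
    {"x": -39,"y": 0,"z": 0,"spin": 0},
    {"x": -39,"y": 0,"z": 0,"spin": 0}
  ]
}}

```text
time_s: 11.73
tcp_pos: [0.5231, 0.1008, 0.0215]
tcp_rot: [[-1.0, -0.014, 0.0], [-0.014, 1.0, 0.0], [-0.0, 0.0, -1.0]]
wrist_force: [-1.1, -0.2, -0.3]
finger_gap: 0.006
gripper_force: 0.2
```

```bash
python3 - <<'E'
from h import *
d=grab('scene');pickle.dump(d,open('s9.pkl','wb'));print(d['s']['tcp_pos'],d['s']['tcp_rot'][:,0],d['s']['wrist_force'])
e=grab('wrist');pickle.dump(e,open('w9.pkl','wb'))
A=cv2.resize(d['img'][175:265,235:345],(500,410),interpolation=3);B=cv2.resize(e['img'][150:420,180:400],(300,368));o=np.zeros((410,800,3),np.uint8);o[:,:500]=A;o[:368,500:]=B
cv2.imwrite('pics/s9.png',o[:,:,::-1])
E
```

```text
[0.5231213  0.10084088 0.02154818] [-9.99896889e-01 -1.43594592e-02 -1.29179137e-04] [-1.14508845 -0.20983965 -0.31283893]
```

View pics/s9.png

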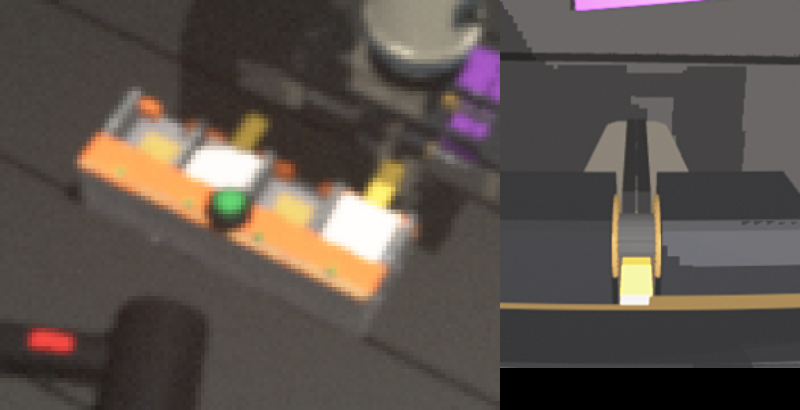

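Emit:
{"name": "servo_tool", "arguments": {
  "series": [
    {"x": 12,"y": 0,"z": 0,"spin": 0},
    {"x": 12,"y": 0,"z": -40,"spin": 0},
    {"x": 12,"y": 0,"z": -80,"spin": 0},
    {"x": 12,"y": 0,"z": -120,"spin": 0},
    {"x": -10,"y": -20,"z": -150,"spin": 0},
    {"x": -30,"y": -40,"z": -180,"spin": 0},
    {"x": -50,"y": -60,"z": -210,"spin": 0},
    {"x": -72,"y": -80,"z": -240,"spin": 0},
    {"x": -72,"y": -80,"z": -270,"spin": 0},
    {"x": -72,"y": -80,"z": -270,"spin": 0}
  ],
  "hand": 0.6
}}

```text
time_s: 12.67
tcp_pos: [0.5997, 0.0208, 0.2979]
tcp_rot: [[-1.0, -0.013, 0.009], [-0.013, 1.0, 0.0], [-0.009, 0.0, -1.0]]
wrist_force: [1.5, 0.4, 0.8]
finger_gap: 0.399
gripper_force: 0.0
```

Emit:
{"name": "servo_tool", "arguments": {
  "series": [
    {"x": 0,"y": 0,"z": 0,"spin": 0},
    {"x": 0,"y": 0,"z": 0,"spin": 0}
  ]
}}

```text
time_s: 12.83
tcp_pos: [0.5954, 0.022, 0.2909]
tcp_rot: [[-1.0, -0.014, -0.001], [-0.014, 1.0, 0.0], [0.001, 0.0, -1.0]]
wrist_force: [0.4, -0.1, -0.3]
finger_gap: 0.398
gripper_force: 0.0
```

```bash
cat > dock.py <<'E'
from h import *
np.set_printoptions(precision=4,suppress=True)
O=np.array([.608,.0075]);c,s=np.cos(np.radians(1.)),np.sin(np.radians(1.));Rd=np.array([[c,-s],[s,c]])
def dk(p): return (p[:,:2]-O)@Rd
d=grab('wrist');pickle.dump(d,open('wd.pkl','wb'));print(d['s']['tcp_pos'])
img=d['img'];hsv=cv2.cvtColor(img,cv2.COLOR_RGB2HSV)
m=cv2.inRange(hsv,(22,90,70),(34,255,255));n,l,st,ce=cv2.connectedComponentsWithStats(m)
for i in range(1,n):
    if st[i,4]<60: continue
    x,y,w,h,a=st[i]
    P=dk(plane(d,[(x-.5,y-.5),(x+w-.5,y-.5)],.038))
    print('yellow',st[i].tolist(),'end dock mm',(P*1000).round(1).tolist())
# column profile through each bay, along dock x, at z=.046 (body top): grey levels
for k,off in enumerate((-.093,-.031,.031,.093)):
    for dy in(-.015,.015):
        xs=np.arange(-.052,.016,.004)
        W=np.c_[(np.c_[xs,np.full(len(xs),off+dy)]@Rd.T)+O,np.full(len(xs),.046)]
        uv=proj(d,W).round().astype(int)
        print('bay',k+1,dy,img[uv[:,1],uv[:,0]].sum(1)//3)
E
python3 dock.py
```

```text
[0.5954 0.022  0.2909]
yellow [331, 135, 14, 30, 384] end dock mm [[-80.4, 81.8], [-80.5, 101.0]]
yellow [27, 136, 19, 27, 329] end dock mm [[-85.4, -349.3], [-84.5, -319.4]]
yellow [241, 137, 14, 30, 348] end dock mm [[-78.0, -40.6], [-77.9, -21.5]]
yellow [433, 144, 55, 71, 2418] end dock mm [[-69.5, 224.9], [-70.8, 305.8]]
yellow [260, 160, 23, 4, 92] end dock mm [[-46.8, -15.3], [-46.7, 16.5]]
yellow [304, 160, 24, 4, 95] end dock mm [[-46.6, 45.6], [-46.6, 78.8]]
yellow [283, 171, 20, 31, 601] end dock mm [[-31.4, 16.5], [-31.4, 44.4]]
yellow [280, 208, 85, 19, 1290] end dock mm [[21.6, 12.2], [21.9, 134.8]]
yellow [180, 225, 79, 6, 265] end dock mm [[47.0, -134.7], [47.1, -18.5]]
yellow [290, 344, 26, 22, 331] end dock mm [[252.0, 28.1], [252.3, 70.9]]
bay 1 -0.015 [ 51 132 132 113 115 118 118 116 117 117 117 117 116 116 117 117 117]
bay 1 0.015 [ 68 210 165 210 118 128 130 129 134 132 132 198 198 135 129 128 128]
bay 2 -0.015 [ 67 159 192 124 199 198 197 197 197 196 197 197 196 196 196 195 196]
bay 2 0.015 [ 71 168 188 129 196 199 198 197 196 198 198 197 197 196 197 196 196]
bay 3 -0.015 [ 69 180 196 199 222 224 222 222 221 221 221 220 219 219 219 220 127]
bay 3 0.015 [ 72 179 203 222 235 237 235 235 236 142 144 144 144 144 143 144 113]
bay 4 -0.015 [ 52 125 130 226 247 247 247 247 247 247 247 247 247 247 247 247 249]
bay 4 0.015 [ 69 170 204 213 247 247 247 247 247 247 247 247 247 247 247 247 249]
```

Emit:
{"name": "servo_tool", "arguments": {
  "series": [
    {"x": 10,"y": 78,"z": 40,"spin": 0},
    {"x": 10,"y": 78,"z": 80,"spin": 0},
    {"x": 10,"y": 78,"z": 120,"spin": 0},
    {"x": 10,"y": 78,"z": 160,"spin": 0},
    {"x": 10,"y": 78,"z": 195,"spin": 0},
    {"x": 10,"y": 78,"z": 215,"spin": 0},
    {"x": 10,"y": 78,"z": 222,"spin": 0},
    {"x": 10,"y": 78,"z": 225,"spin": 0},
    {"x": 10,"y": 78,"z": 225,"spin": 0},
    {"x": 10,"y": 78,"z": 225,"spin": 0}
  ],
  "hand": 1
}}

```text
time_s: 13.72
tcp_pos: [0.5863, 0.0999, 0.0684]
tcp_rot: [[-1.0, -0.014, 0.003], [-0.014, 1.0, 0.0], [-0.003, 0.0, -1.0]]
wrist_force: [0.8, 1.0, -0.4]
finger_gap: 0.002
gripper_force: 0.0
```

Emit:
{"name": "servo_tool", "arguments": {
  "series": [
    {"x": 0,"y": 0,"z": 3,"spin": 0},
    {"x": 0,"y": 0,"z": 6,"spin": 0},
    {"x": 0,"y": 0,"z": 9,"spin": 0},
    {"x": 0,"y": 0,"z": 11,"spin": 0},
    {"x": 0,"y": 0,"z": 13,"spin": 0},
    {"x": 0,"y": 0,"z": 13,"spin": 0},
    {"x": 0,"y": 0,"z": 13,"spin": 0}
  ]
}}

```text
time_s: 14.3
tcp_pos: [0.5849, 0.0997, 0.0534]
tcp_rot: [[-1.0, -0.014, -0.0], [-0.014, 1.0, -0.0], [0.0, -0.0, -1.0]]
wrist_force: [-0.1, -0.8, -0.1]
finger_gap: 0.005
gripper_force: 0.0
```

Emit:
{"name": "servo_tool", "arguments": {
  "series": [
    {"x": 0,"y": 0,"z": 3,"spin": 0},
    {"x": 0,"y": 0,"z": 6,"spin": 0},
    {"x": 0,"y": 0,"z": 8.5,"spin": 0},
    {"x": 0,"y": 0,"z": 8.5,"spin": 0},
    {"x": 0,"y": 0,"z": 8.5,"spin": 0}
  ]
}}

```text
time_s: 14.72
tcp_pos: [0.5851, 0.0998, 0.0464]
tcp_rot: [[-1.0, -0.014, 0.0], [-0.014, 1.0, 0.0], [-0.0, 0.0, -1.0]]
wrist_force: [-5.9, -1.7, 18.1]
finger_gap: 0.008
gripper_force: 8.8
```

Emit:
{"name": "servo_tool", "arguments": {
  "series": [
    {"x": 0,"y": 0,"z": -40,"spin": 0},
    {"x": 0,"y": 0,"z": -80,"spin": 0},
    {"x": 0,"y": 0,"z": -120,"spin": 0},
    {"x": 0,"y": 0,"z": -160,"spin": 0},
    {"x": 0,"y": 0,"z": -200,"spin": 0},
    {"x": 0,"y": 0,"z": -225,"spin": 0},
    {"x": 0,"y": 0,"z": -225,"spin": 0}
  ],
  "hand": 0.6
}}

```text
time_s: 15.3
tcp_pos: [0.5879, 0.1002, 0.2763]
tcp_rot: [[-1.0, -0.014, 0.009], [-0.014, 1.0, 0.002], [-0.009, 0.001, -1.0]]
wrist_force: [-0.5, -0.2, 0.3]
finger_gap: 0.396
gripper_force: 0.0
```

Emit:
{"name": "servo_tool", "arguments": {
  "series": [
    {"x": -11.5,"y": -405,"z": 0,"spin": -1.65},
    {"x": -11.5,"y": -405,"z": 0,"spin": -1.65},
    {"x": -11.5,"y": -405,"z": 0,"spin": -1.65},
    {"x": -11.5,"y": -405,"z": 0,"spin": -1.65},
    {"x": -11.5,"y": -405,"z": 0,"spin": -1.65},
    {"x": -11.5,"y": -405,"z": 0,"spin": -1.65},
    {"x": -11.5,"y": -405,"z": 0,"spin": -1.65},
    {"x": -11.5,"y": -405,"z": 0,"spin": -1.65},
    {"x": -11.5,"y": -405,"z": 0,"spin": -1.65},
    {"x": -11.5,"y": -405,"z": 0,"spin": -1.65}
  ]
}}

```text
time_s: 16.13
tcp_pos: [0.6016, -0.3084, 0.2687]
tcp_rot: [[-0.999, -0.042, -0.001], [-0.042, 0.999, -0.0], [0.001, -0.0, -1.0]]
wrist_force: [-0.1, 0.6, -0.3]
finger_gap: 0.398
gripper_force: 0.0
```

Emit:
{"name": "servo_tool", "arguments": {
  "series": [
    {"x": 0,"y": 0,"z": 0,"spin": 0},
    {"x": 0,"y": 0,"z": 0,"spin": 0}
  ]
}}

```text
time_s: 16.3
tcp_pos: [0.6015, -0.3064, 0.2684]
tcp_rot: [[-0.999, -0.04, -0.002], [-0.04, 0.999, 0.001], [0.002, 0.001, -1.0]]
wrist_force: [-0.6, 0.8, 0.1]
finger_gap: 0.401
gripper_force: 0.0
```

```bash
python3 - <<'E'
from h import *
np.set_printoptions(precision=4,suppress=True)
d=grab('wrist');pickle.dump(d,open('w10.pkl','wb'));print(d['s']['tcp_pos'],d['s']['tcp_rot'][:,0])
hsv=cv2.cvtColor(d['img'],cv2.COLOR_RGB2HSV)
m=cv2.inRange(hsv,(22,90,70),(34,255,255));n,l,st,ce=cv2.connectedComponentsWithStats(m)
for i in range(1,n):
    if st[i,4]>60: 
        x,y,w,h,a=st[i]; print(st[i].tolist(),*[plane(d,[(x-.5,y-.5),(x+w-.5,y-.5)],z)[:,:2].tolist() for z in(.061,.085)])
cv2.imwrite('pics/w10.png',cv2.resize(d['img'][100:260,180:340,::-1],(600,600),interpolation=3))
E
```

```text
[ 0.6015 -0.3064  0.2684] [-0.9992 -0.0404  0.0017]
[269, 131, 15, 33, 99] [[0.528975335824311, -0.32480610856921793], [0.5282406446928937, -0.306689895976647]] [[0.52918379949436, -0.3239394247121996], [0.5284957946581867, -0.30697441541259535]]
[480, 144, 12, 30, 88] [[0.531032222285986, -0.059934526405575006], [0.5300175482128691, -0.04381102773540024]] [[0.5311099801335106, -0.07589923244542277], [0.5301597840040198, -0.060800309120033924]]
[456, 166, 24, 6, 126] [[0.5601529900109112, -0.08690279481832369], [0.558402836032814, -0.05469138843342769]] [[0.5583802549075859, -0.10115378949362847], [0.5567413152913477, -0.07098927215421577]]
[499, 168, 22, 6, 105] [[0.5594828164955934, -0.028083635465888435], [0.5577051234211863, 0.002911325134398013]] [[0.5577526678850988, -0.04607232142683326], [0.5560879391574437, -0.01704695024961711]]
[539, 170, 21, 5, 101] [[0.5587508842437632, 0.029628069042206218], [0.5568511259219331, 0.06109649033058434]] [[0.5570672466142051, 0.007972065537213469], [0.5552882093329765, 0.03744081111928538]]
[422, 215, 84, 26, 1536] [[0.6258996053658687, -0.12160981770745652], [0.6212085306815177, -0.004176135160178451]] [[0.6199489705105238, -0.13365533820680559], [0.6155559923845224, -0.023684034529439124]]
[525, 217, 35, 24, 638] [[0.6228745861112783, 0.02467152558896135], [0.6207912064584885, 0.07887121303916794]] [[0.6171161775344326, 0.0033304879807282695], [0.6151651872265202, 0.05408603067100709]]
[487, 359, 23, 12, 133] [[0.8527054510263048, 0.024667637717564694], [0.85373277229954, 0.06461638247060408]] [[0.8323423314943637, 0.003326847165957325], [0.833304371151663, 0.040737030049368295]]
```

View pics/w10.png

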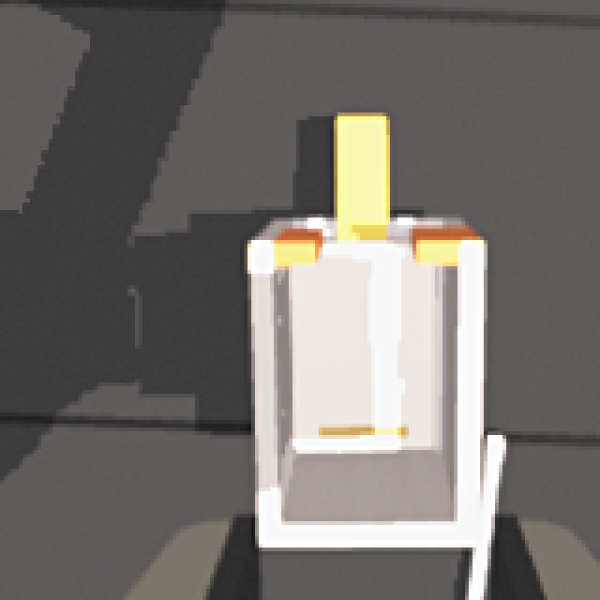

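```bash
python3 - <<'E'
from h import *
np.set_printoptions(precision=1,suppress=True)
O=np.array([.607,-.3105]);a=np.radians(2.46);R=np.array([[np.cos(a),-np.sin(a)],[np.sin(a),np.cos(a)]])
for f in('w2','w10'):
    d=pickle.load(open(f+'.pkl','rb'))
    P=[list(R@[x,0]+O)+[z] for x,z in[(.038,.125),(.044,.125),(.035,.117),(.035,.093),(.035,.069),(-.035,.117),(-.035,.093),(-.035,.069)]]
    print(f,proj(d,P)[:,1])
e=pickle.load(open('s5.pkl','rb'))
E
```

```text
w2 [238.9 244.  233.9 227.5 221.8 171.4 168.8 166.6]
w10 [239.7 244.9 234.8 228.3 222.6 172.1 169.5 167.3]
```

Emit:
{"name": "servo_tool", "arguments": {
  "series": [
    {"x": 61,"y": -5.6,"z": 0,"spin": 0},
    {"x": 61,"y": -5.6,"z": 0,"spin": 0},
    {"x": 61,"y": -5.6,"z": 40,"spin": 0},
    {"x": 61,"y": -5.6,"z": 80,"spin": 0},
    {"x": 61,"y": -5.6,"z": 120,"spin": 0},
    {"x": 61,"y": -5.6,"z": 160,"spin": 0},
    {"x": 61,"y": -5.6,"z": 195,"spin": 0},
    {"x": 61,"y": -5.6,"z": 215,"spin": 0},
    {"x": 61,"y": -5.6,"z": 225,"spin": 0},
    {"x": 61,"y": -5.6,"z": 225,"spin": 0}
  ]
}}

```text
time_s: 17.18
tcp_pos: [0.5404, -0.3111, 0.0428]
tcp_rot: [[-0.999, -0.045, -0.004], [-0.045, 0.999, 0.002], [0.003, 0.002, -1.0]]
wrist_force: [-1.0, -0.2, -0.3]
finger_gap: 0.403
gripper_force: 0.0
```

Emit:
{"name": "servo_tool", "arguments": {
  "series": [
    {"x": 0,"y": 0,"z": 0,"spin": 0},
    {"x": 0,"y": 0,"z": 0,"spin": 0},
    {"x": 0,"y": 0,"z": 0,"spin": 0},
    {"x": 0,"y": 0,"z": 0,"spin": 0},
    {"x": 0,"y": 0,"z": 0,"spin": 0},
    {"x": 0,"y": 0,"z": 0,"spin": 0},
    {"x": 0,"y": 0,"z": 0,"spin": 0}
  ],
  "hand": 1
}}

```text
time_s: 17.77
tcp_pos: [0.5425, -0.3135, 0.0465]
tcp_rot: [[-0.999, -0.043, 0.002], [-0.043, 0.999, -0.001], [-0.002, -0.001, -1.0]]
wrist_force: [-0.3, 2.5, 7.7]
finger_gap: 0.173
gripper_force: 30.0
```

Emit:
{"name": "servo_tool", "arguments": {
  "series": [
    {"x": 6,"y": 0,"z": 0,"spin": 0},
    {"x": 12,"y": 0,"z": 0,"spin": 0},
    {"x": 19,"y": 0,"z": 0,"spin": 0},
    {"x": 28,"y": 0,"z": 0,"spin": 0},
    {"x": 37,"y": 0,"z": 0,"spin": 0},
    {"x": 47,"y": 0,"z": 0,"spin": 0},
    {"x": 57,"y": 0,"z": 0,"spin": 0},
    {"x": 67,"y": 0,"z": 0,"spin": 0},
    {"x": 77,"y": 0,"z": 0,"spin": 0},
    {"x": 86,"y": 0,"z": 0,"spin": 0}
  ]
}}

```text
time_s: 18.6
tcp_pos: [0.4535, -0.3167, 0.0446]
tcp_rot: [[-0.999, -0.043, -0.002], [-0.043, 0.999, 0.001], [0.002, 0.001, -1.0]]
wrist_force: [-0.5, 0.7, -1.3]
finger_gap: 0.173
gripper_force: 30.0
```

Emit:
{"name": "servo_tool", "arguments": {
  "series": [
    {"x": 10,"y": 0,"z": 0,"spin": 0},
    {"x": 20,"y": 0,"z": 0,"spin": 0},
    {"x": 20,"y": 0,"z": 0,"spin": 0},
    {"x": 20,"y": 0,"z": -30,"spin": 0},
    {"x": 20,"y": 0,"z": -65,"spin": 0},
    {"x": 20,"y": 0,"z": -100,"spin": 0},
    {"x": 20,"y": 0,"z": -100,"spin": 0}
  ]
}}

```text
time_s: 19.18
tcp_pos: [0.4388, -0.3202, 0.1511]
tcp_rot: [[-0.999, -0.043, 0.007], [-0.043, 0.999, -0.005], [-0.007, -0.006, -1.0]]
wrist_force: [1.3, 0.2, -1.0]
finger_gap: 0.169
gripper_force: 30.0
```

Emit:
{"name": "servo_tool", "arguments": {
  "series": [
    {"x": -83,"y": 231,"z": -52,"spin": 1.4},
    {"x": -83,"y": 231,"z": -52,"spin": 1.4},
    {"x": -83,"y": 231,"z": -52,"spin": 1.4},
    {"x": -83,"y": 231,"z": -52,"spin": 1.4},
    {"x": -83,"y": 231,"z": -52,"spin": 1.4},
    {"x": -83,"y": 231,"z": -52,"spin": 1.4},
    {"x": -83,"y": 231,"z": -52,"spin": 1.4},
    {"x": -83,"y": 231,"z": -52,"spin": 1.4},
    {"x": -83,"y": 231,"z": -52,"spin": 1.4}
  ]
}}

```text
time_s: 19.93
tcp_pos: [0.5083, -0.0836, 0.1965]
tcp_rot: [[-1.0, -0.02, -0.001], [-0.02, 1.0, -0.0], [0.001, -0.0, -1.0]]
wrist_force: [0.1, -0.5, -0.6]
finger_gap: 0.169
gripper_force: 30.0
```

```bash
python3 - <<'E'
from h import *
np.set_printoptions(precision=4,suppress=True)
for f in ('w6',None):
    d=pickle.load(open(f+'.pkl','rb')) if f else grab('wrist'); T=d['s']['tcp_pos'];print(T,d['s']['tcp_rot'][:,0],d['s']['finger_gap'])
    hsv=cv2.cvtColor(d['img'],cv2.COLOR_RGB2HSV)
    m=cv2.inRange(hsv,(20,90,60),(34,255,255));n,l,st,ce=cv2.connectedComponentsWithStats(m)
    for i in range(1,n):
        if st[i,4]>500:
            x,y,w,h,a=st[i]; print(st[i].tolist(),(plane(d,[(x-.5,y-.5),(x+w-.5,y-.5)],T[2]+.009)-T)*1000)
E
```

```text
[0.595  0.022  0.2904] [-0.9999 -0.015   0.0034] 0.16841253138125906
[432, 144, 57, 72, 2601] [[-66.1916  77.4666   9.    ]
 [-67.2889 109.4037   9.    ]]
[283, 172, 20, 31, 610] [[-49.7364  -1.1899   9.    ]
 [-49.9115   9.4529   9.    ]]
[325, 172, 20, 30, 545] [[-50.1185  21.1813   9.    ]
 [-50.3204  31.8827   9.    ]]
[280, 209, 85, 23, 1668] [[-29.4431  -2.4736   9.    ]
 [-30.1959  44.3138   9.    ]]
[265, 244, 30, 63, 1833] [[ -8.9515 -10.6341   9.    ]
 [ -9.2252   6.3123   9.    ]]
[ 0.5083 -0.0836  0.1965] [-0.9998 -0.02    0.0008] 0.16918094466962463
[525, 218, 35, 71, 1041] [[-27.1494 139.2262   9.    ]
 [-27.5637 162.3508   9.    ]]
[265, 234, 30, 70, 2005] [[-14.8927 -10.7257   9.    ]
 [-15.2457   6.0635   9.    ]]
```

Emit:
{"name": "servo_tool", "arguments": {
  "series": [
    {"x": -15.5,"y": -1,"z": 30,"spin": 0},
    {"x": -15.5,"y": -1,"z": 60,"spin": 0},
    {"x": -15.5,"y": -1,"z": 85,"spin": 0},
    {"x": -15.5,"y": -1,"z": 95,"spin": 0},
    {"x": -15.5,"y": -1,"z": 95,"spin": 0},
    {"x": -15.5,"y": -1,"z": 95,"spin": 0},
    {"x": -15.5,"y": -1,"z": 95,"spin": 0}
  ]
}}

```text
time_s: 20.57
tcp_pos: [0.5249, -0.085, 0.1033]
tcp_rot: [[-1.0, -0.018, 0.002], [-0.018, 1.0, -0.0], [-0.002, -0.0, -1.0]]
wrist_force: [0.2, -0.0, -0.1]
finger_gap: 0.168
gripper_force: 30.0
```

```bash
python3 - <<'E'
from h import *
d=grab('scene');T=d['s']['tcp_pos'];R=d['s']['tcp_rot'];print(T,R[:,0])
s=cv2.cvtColor(d['img'],cv2.COLOR_RGB2HSV)
for th in(0,6,12):
    t=np.radians(th);P=[]
    for X,Y,Z in [(95,24,12),(95,-24,12),(25,24,12),(25,-24,12)]:
        x=X*np.cos(t)+Z*np.sin(t); z=-X*np.sin(t)+Z*np.cos(t)
        P.append(T+R@np.array([-x,Y,-(z+12.4)])/1000)
    print(th,proj(d,P).round(1).tolist())
m=cv2.inRange(s,(0,0,175),(180,40,255));n,l,st,ce=cv2.connectedComponentsWithStats(m)
for i in range(1,n):
    if 200<st[i,4]<2000 and 180<ce[i][0]<330 and 140<ce[i][1]<260:
        cn=cv2.findContours((l==i).astype(np.uint8),0,2)[0][0];print(st[i].tolist(),cv2.boxPoints(cv2.minAreaRect(cn)).round(1).tolist())
E
```

```text
[ 0.52493038 -0.08498245  0.10326479] [-0.99984016 -0.01780435 -0.0016292 ]
0 [[270.8, 199.6], [258.9, 194.2], [280.6, 185.5], [268.9, 180.3]]
6 [[270.8, 201.4], [258.9, 196.0], [280.5, 186.2], [268.8, 181.0]]
12 [[270.9, 203.0], [259.1, 197.6], [280.4, 186.8], [268.7, 181.6]]
[259, 182, 21, 20, 246] [[258.20001220703125, 194.8000030517578], [268.79998779296875, 178.8000030517578], [280.5, 186.6999969482422], [269.8999938964844, 202.60000610351562]]
```

Emit:
{"name": "servo_tool", "arguments": {
  "series": [
    {"x": 0,"y": 0,"z": 20,"spin": 0},
    {"x": 0,"y": 0,"z": 40,"spin": 0},
    {"x": 0,"y": 0,"z": 55,"spin": 0},
    {"x": 0,"y": 0,"z": 61,"spin": 0},
    {"x": 0,"y": 0,"z": 61,"spin": 0},
    {"x": 0,"y": 0,"z": 61,"spin": 0}
  ]
}}

```text
time_s: 21.12
tcp_pos: [0.5248, -0.0844, 0.042]
tcp_rot: [[-1.0, -0.019, 0.001], [-0.019, 1.0, -0.0], [-0.001, -0.0, -1.0]]
wrist_force: [-0.1, 0.2, -0.9]
finger_gap: 0.169
gripper_force: 30.0
```

Emit:
{"name": "servo_tool", "arguments": {
  "series": [
    {"x": 0,"y": 0,"z": 0,"spin": 0},
    {"x": 0,"y": 0,"z": 0,"spin": 0},
    {"x": 0,"y": 0,"z": 0,"spin": 0},
    {"x": 0,"y": 0,"z": 0,"spin": 0},
    {"x": 0,"y": 0,"z": 0,"spin": 0},
    {"x": 0,"y": 0,"z": 0,"spin": 0}
  ],
  "hand": 0.65
}}

```text
time_s: 21.62
tcp_pos: [0.5243, -0.0842, 0.0413]
tcp_rot: [[-1.0, -0.019, 0.0], [-0.019, 1.0, -0.0], [-0.0, -0.0, -1.0]]
wrist_force: [-0.1, 1.2, 0.0]
finger_gap: 0.349
gripper_force: 0.0
```

Emit:
{"name": "servo_tool", "arguments": {
  "series": [
    {"x": 20,"y": 0,"z": 0,"spin": 0},
    {"x": 38,"y": 0,"z": 0,"spin": 0},
    {"x": 38,"y": 0,"z": 0,"spin": 0},
    {"x": 38,"y": 0,"z": 20,"spin": 0},
    {"x": 38,"y": 0,"z": 20,"spin": 0}
  ]
}}

```text
time_s: 22.03
tcp_pos: [0.4856, -0.0848, 0.0196]
tcp_rot: [[-1.0, -0.019, -0.001], [-0.019, 1.0, 0.0], [0.001, 0.0, -1.0]]
wrist_force: [-1.0, 0.3, -0.2]
finger_gap: 0.35
gripper_force: 0.0
```

Emit:
{"name": "servo_tool", "arguments": {
  "series": [
    {"x": 0,"y": 0,"z": 0,"spin": 0},
    {"x": 0,"y": 0,"z": 0,"spin": 0},
    {"x": 0,"y": 0,"z": 0,"spin": 0},
    {"x": 0,"y": 0,"z": 0,"spin": 0},
    {"x": 0,"y": 0,"z": 0,"spin": 0},
    {"x": 0,"y": 0,"z": 0,"spin": 0}
  ],
  "hand": 1
}}

```text
time_s: 22.53
tcp_pos: [0.4864, -0.085, 0.0214]
tcp_rot: [[-1.0, -0.019, 0.001], [-0.019, 1.0, -0.0], [-0.001, -0.0, -1.0]]
wrist_force: [-0.2, -0.2, 0.4]
finger_gap: 0.006
gripper_force: 0.0
```

```bash
python3 - <<'E'
from h import *
s=manip.read_state();print(s['tcp_pos'],s['wrist_force'])
d=grab('scene','s11.png')
s=cv2.cvtColor(d['img'],cv2.COLOR_RGB2HSV)
m=cv2.inRange(s,(0,0,170),(180,45,255));n,l,st,ce=cv2.connectedComponentsWithStats(m)
for i in range(1,n):
    if 60<st[i,4]<2000 and 180<ce[i][0]<345 and 140<ce[i][1]<260: print(st[i].tolist(),ce[i])
E
```

```text
[ 0.48644239 -0.08496433  0.02135534] [-0.23276606 -0.17296137  0.37523523]
[201, 160, 26, 23, 175] [212.64571429 173.00571429]
[261, 193, 33, 24, 355] [275.25915493 204.89295775]
[306, 219, 20, 13, 155] [314.8516129 225.       ]
```

Emit:
{"name": "servo_tool", "arguments": {
  "series": [
    {"x": -10,"y": 0,"z": 0,"spin": 0},
    {"x": -18,"y": 0,"z": 0,"spin": 0},
    {"x": -22,"y": 0,"z": 0,"spin": 0},
    {"x": -26,"y": 0,"z": 0,"spin": 0},
    {"x": -30,"y": 0,"z": 0,"spin": 0},
    {"x": -34,"y": 0,"z": 0,"spin": 0},
    {"x": -37,"y": 0,"z": 0,"spin": 0},
    {"x": -39,"y": 0,"z": 0,"spin": 0},
    {"x": -41,"y": 0,"z": 0,"spin": 0},
    {"x": -41,"y": 0,"z": 0,"spin": 0}
  ]
}}

```text
time_s: 23.42
tcp_pos: [0.5275, -0.0842, 0.0211]
tcp_rot: [[-1.0, -0.019, 0.0], [-0.019, 1.0, -0.0], [-0.0, -0.0, -1.0]]
wrist_force: [-0.7, 0.5, -0.1]
finger_gap: 0.004
gripper_force: 0.1
```

Emit:
{"name": "servo_tool", "arguments": {
  "series": [
    {"x": 12,"y": 0,"z": 0,"spin": 0},
    {"x": 12,"y": 0,"z": -40,"spin": 0},
    {"x": 12,"y": 0,"z": -80,"spin": 0},
    {"x": 12,"y": 0,"z": -120,"spin": 0},
    {"x": -20,"y": 0,"z": -120,"spin": 0},
    {"x": -59,"y": 0,"z": -120,"spin": 0},
    {"x": -59,"y": 0,"z": -120,"spin": 0},
    {"x": -59,"y": 0,"z": -80,"spin": 0},
    {"x": -59,"y": 0,"z": -50,"spin": 0},
    {"x": -59,"y": 0,"z": -50,"spin": 0}
  ]
}}

```text
time_s: 24.25
tcp_pos: [0.5821, -0.0825, 0.0658]
tcp_rot: [[-1.0, -0.019, -0.008], [-0.019, 1.0, 0.001], [0.008, 0.001, -1.0]]
wrist_force: [-1.6, 1.4, 0.0]
finger_gap: 0.004
gripper_force: 0.0
```

Emit:
{"name": "servo_tool", "arguments": {
  "series": [
    {"x": 0,"y": 0,"z": 8,"spin": 0},
    {"x": 0,"y": 0,"z": 14,"spin": 0},
    {"x": 0,"y": 0,"z": 17,"spin": 0},
    {"x": 0,"y": 0,"z": 17,"spin": 0},
    {"x": 0,"y": 0,"z": 17,"spin": 0}
  ]
}}

```text
time_s: 24.67
tcp_pos: [0.5868, -0.0832, 0.055]
tcp_rot: [[-1.0, -0.019, 0.001], [-0.019, 1.0, -0.0], [-0.001, -0.0, -1.0]]
wrist_force: [-0.2, -0.2, 0.8]
finger_gap: 0.006
gripper_force: 0.0
```

Emit:
{"name": "servo_tool", "arguments": {
  "series": [
    {"x": 0,"y": 0,"z": 3,"spin": 0},
    {"x": 0,"y": 0,"z": 6,"spin": 0},
    {"x": 0,"y": 0,"z": 8.5,"spin": 0},
    {"x": 0,"y": 0,"z": 8.5,"spin": 0},
    {"x": 0,"y": 0,"z": 8.5,"spin": 0}
  ]
}}

```text
time_s: 25.08
tcp_pos: [0.5865, -0.0831, 0.0464]
tcp_rot: [[-1.0, -0.019, 0.001], [-0.019, 1.0, -0.0], [-0.001, -0.0, -1.0]]
wrist_force: [-3.4, 1.0, 9.5]
finger_gap: 0.007
gripper_force: 4.8
```

Emit:
{"name": "servo_tool", "arguments": {
  "series": [
    {"x": 0,"y": 0,"z": -40,"spin": 0},
    {"x": 0,"y": 0,"z": -80,"spin": 0},
    {"x": 0,"y": 20,"z": -110,"spin": 0},
    {"x": -10,"y": 50,"z": -140,"spin": 0},
    {"x": -10,"y": 80,"z": -165,"spin": 0},
    {"x": -10,"y": 105,"z": -195,"spin": 0},
    {"x": -10,"y": 105,"z": -235,"spin": 0},
    {"x": -10,"y": 105,"z": -245,"spin": 0},
    {"x": -10,"y": 105,"z": -245,"spin": 0},
    {"x": -10,"y": 105,"z": -245,"spin": 0}
  ],
  "hand": 0.1
}}

```text
time_s: 25.92
tcp_pos: [0.5941, 0.022, 0.2903]
tcp_rot: [[-1.0, -0.019, 0.001], [-0.019, 1.0, -0.0], [-0.001, -0.0, -1.0]]
wrist_force: [-0.0, 0.4, -2.0]
finger_gap: 0.706
gripper_force: 0.0
```

```bash
python3 dock.py | grep -v bay; python3 - <<'E'
from h import *
d=grab('top');pickle.dump(d,open('top1.pkl','wb'))
s=cv2.cvtColor(d['img'],cv2.COLOR_RGB2HSV)
m=cv2.inRange(s,(0,0,120),(180,50,255));n,l,st,ce=cv2.connectedComponentsWithStats(m)
for i in range(1,n):
    if st[i,4]>80 and 100<ce[i][0]<240 and 190<ce[i][1]<300:
        cn=cv2.findContours((l==i).astype(np.uint8),0,2)[0][0];b=cv2.boxPoints(cv2.minAreaRect(cn));print(st[i].tolist(),plane(d,b,.034)[:,:2].round(3).tolist())
E
```

```text
[0.5941 0.022  0.2903]
yellow [197, 137, 14, 29, 346] end dock mm [[-79.0, -101.1], [-78.9, -81.9]]
yellow [332, 136, 14, 30, 380] end dock mm [[-80.3, 82.8], [-80.5, 101.9]]
yellow [241, 138, 14, 29, 333] end dock mm [[-77.4, -40.9], [-77.3, -21.8]]
yellow [432, 145, 56, 71, 2418] end dock mm [[-70.0, 223.0], [-71.6, 305.3]]
yellow [260, 161, 23, 4, 90] end dock mm [[-46.2, -15.4], [-46.3, 16.3]]
yellow [304, 161, 24, 5, 97] end dock mm [[-46.4, 45.4], [-46.5, 78.6]]
yellow [283, 172, 20, 31, 593] end dock mm [[-31.1, 16.4], [-31.1, 44.3]]
yellow [281, 209, 83, 18, 1288] end dock mm [[22.1, 13.7], [21.8, 133.5]]
yellow [290, 344, 25, 23, 328] end dock mm [[250.9, 29.1], [251.0, 70.3]]
[158, 199, 31, 38, 327] [[0.58, 0.392], [0.682, 0.313], [0.64, 0.261], [0.538, 0.34]]
[157, 243, 25, 36, 703] [[0.427, 0.352], [0.527, 0.339], [0.517, 0.279], [0.417, 0.293]]
[98, 270, 22, 22, 319] [[0.446, 0.523], [0.445, 0.461], [0.385, 0.459], [0.386, 0.52]]
```

Emit:
{"name": "servo_tool", "arguments": {
  "series": [
    {"x": -11,"y": 288,"z": -10,"spin": 8.8},
    {"x": -11,"y": 288,"z": -10,"spin": 8.8},
    {"x": -11,"y": 288,"z": -10,"spin": 8.8},
    {"x": -11,"y": 288,"z": -10,"spin": 8.8},
    {"x": -11,"y": 288,"z": -10,"spin": 8.8},
    {"x": -11,"y": 288,"z": -10,"spin": 8.8},
    {"x": -11,"y": 288,"z": -10,"spin": 8.8},
    {"x": -11,"y": 288,"z": -10,"spin": 8.8},
    {"x": -11,"y": 288,"z": -10,"spin": 8.8},
    {"x": -11,"y": 288,"z": -10,"spin": 8.8}
  ]
}}

```text
time_s: 26.85
tcp_pos: [0.5993, 0.3092, 0.2985]
tcp_rot: [[-0.991, 0.134, -0.003], [0.134, 0.991, -0.002], [0.002, -0.002, -1.0]]
wrist_force: [0.4, -0.5, -0.0]
finger_gap: 0.902
gripper_force: 0.0
```

```bash
python3 - <<'E'
from h import *
np.set_printoptions(precision=4,suppress=True)
d=grab('wrist');pickle.dump(d,open('w12.pkl','wb'));print(d['s']['tcp_pos'],d['s']['tcp_rot'][:,0])
s=cv2.cvtColor(d['img'],cv2.COLOR_RGB2HSV)
m=cv2.inRange(s,(20,90,60),(36,255,255));m2=cv2.inRange(s,(0,0,95),(180,60,255))
for nm,M,z in(('y',m,0.001),('g',m2,.034)):
  n,l,st,ce=cv2.connectedComponentsWithStats(M)
  for i in range(1,n):
    if st[i,4]>400:
        cn=cv2.findContours((l==i).astype(np.uint8),0,2)[0][0];q=plane(d,cn.reshape(-1,2),z)[:,:2]
        r=cv2.minAreaRect((q*1000).astype(np.float32));print(nm,st[i].tolist(),r,cv2.boxPoints(r).round(1).tolist())
cv2.imwrite('pics/w12.png',cv2.resize(d['img'][40:340,80:480,::-1],(800,600),interpolation=3))
E
```

```text
[0.5993 0.3092 0.2985] [-0.9909  0.1343  0.0024]
y [254, 140, 44, 68, 2818] ((590.0363159179688, 300.9930419921875), (65.30803680419922, 103.95458984375), 82.29383850097656) [[534.0999755859375, 275.6000061035156], [637.2000122070312, 261.70001220703125], [645.9000244140625, 326.3999938964844], [542.9000244140625, 340.29998779296875]]
g [377, 10, 44, 48, 1174] ((420.966796875, 489.71685791015625), (58.25178909301758, 59.016387939453125), 85.2242202758789) [[389.1000061035156, 463.1000061035156], [447.8999938964844, 458.20001220703125], [452.79998779296875, 516.2999877929688], [394.0, 521.2000122070312]]
g [438, 39, 122, 203, 18311] ((586.8551635742188, 652.589599609375), (253.71527099609375, 178.91163635253906), 11.402261734008789) [[444.79998779296875, 715.2000122070312], [480.20001220703125, 539.7999877929688], [728.9000244140625, 590.0], [693.5, 765.4000244140625]]
g [251, 54, 44, 76, 3221] ((474.3202819824219, 313.8993835449219), (58.08644104003906, 97.64944458007812), 82.1726303100586) [[422.0, 291.79998779296875], [518.7000122070312, 278.5], [526.5999755859375, 336.0], [429.899
[... 1500 characters left out ...]
44, 6.346385955810547), 82.50436401367188) [[831.7000122070312, 295.6000061035156], [838.0, 294.79998779296875], [873.7999877929688, 566.7999877929688], [867.5, 567.7000122070312]]
g [301, 325, 155, 10, 667] ((866.6157836914062, 438.1844787597656), (261.8616943359375, 13.794755935668945), 82.35811614990234) [[842.4000244140625, 309.29998779296875], [856.0, 307.5], [890.9000244140625, 567.0], [877.2000122070312, 568.9000244140625]]
g [293, 359, 114, 15, 805] ((934.3241577148438, 385.638916015625), (200.16807556152344, 26.790679931640625), 82.8497543334961) [[908.5999755859375, 288.0], [935.2000122070312, 284.70001220703125], [960.0999755859375, 483.29998779296875], [933.5, 486.6000061035156]]
```

View pics/w12.png

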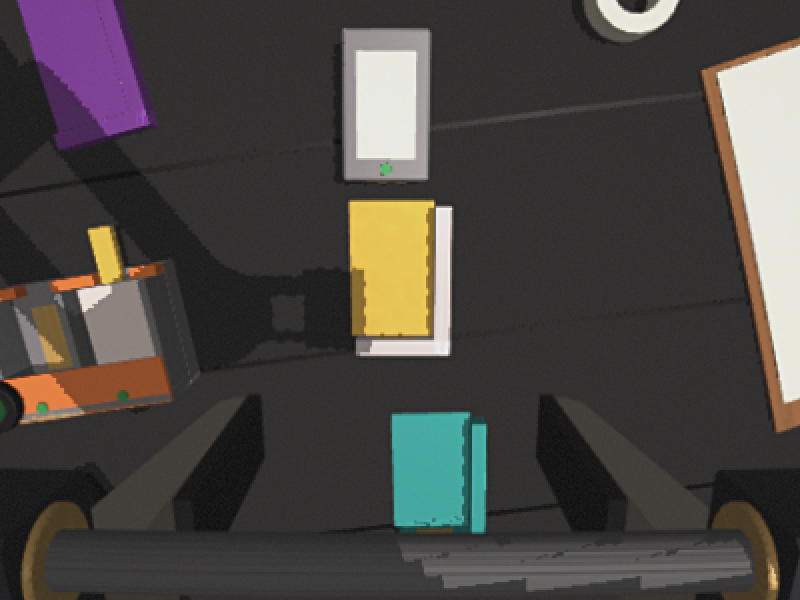

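Emit:
{"name": "servo_tool", "arguments": {
  "series": [
    {"x": 125,"y": -11.5,"z": 0,"spin": 0},
    {"x": 125,"y": -11.5,"z": 0,"spin": 0},
    {"x": 125,"y": -11.5,"z": 20,"spin": 0},
    {"x": 125,"y": -11.5,"z": 60,"spin": 0},
    {"x": 125,"y": -11.5,"z": 100,"spin": 0},
    {"x": 125,"y": -11.5,"z": 140,"spin": 0},
    {"x": 125,"y": -11.5,"z": 180,"spin": 0},
    {"x": 125,"y": -11.5,"z": 215,"spin": 0},
    {"x": 125,"y": -11.5,"z": 215,"spin": 0},
    {"x": 125,"y": -11.5,"z": 215,"spin": 0}
  ]
}}

```text
time_s: 27.73
tcp_pos: [0.4736, 0.3136, 0.0846]
tcp_rot: [[-0.991, 0.136, -0.003], [0.136, 0.991, -0.002], [0.003, -0.003, -1.0]]
wrist_force: [0.3, 0.5, 0.7]
finger_gap: 0.897
gripper_force: 0.0
```

```bash
cat > brick.py <<'E'
from h import *
np.set_printoptions(precision=4,suppress=True)
for c in('top','scene'):
    d=grab(c);s=cv2.cvtColor(d['img'],cv2.COLOR_RGB2HSV)
    m=cv2.inRange(s,(0,0,110),(180,60,255));n,l,st,ce=cv2.connectedComponentsWithStats(m)
    for i in range(1,n):
        if 150<st[i,4]<1500:
            q=plane(d,[ce[i]],.034)[0]
            if .4<q[0]<.66 and .24<q[1]<.40:
                cn=cv2.findContours((l==i).astype(np.uint8),0,2)[0][0];P=plane(d,cn.reshape(-1,2),.034)[:,:2]
                print(c,st[i].tolist(),cv2.minAreaRect((P*1000).astype(np.float32)))
print(d['s']['tcp_pos'],d['s']['wrist_force'],d['s']['finger_gap'])
E
python3 brick.py
```

```text
top [158, 199, 31, 39, 345] ((593.7531127929688, 307.0190124511719), (76.5267333984375, 116.05929565429688), 82.03028106689453)
scene [368, 216, 28, 27, 378] ((474.25189208984375, 314.5733947753906), (61.57589340209961, 102.72708129882812), 81.26329803466797)
scene [348, 249, 36, 28, 247] ((623.7272338867188, 330.62835693359375), (69.84639739990234, 133.90760803222656), 53.3490104675293)
[0.475  0.3148 0.0865] [-0.6704  0.1289 -0.1618] 0.9018463250238381
```

Emit:
{"name": "servo_tool", "arguments": {
  "series": [
    {"x": 0,"y": 0,"z": 25,"spin": 0},
    {"x": 0,"y": 0,"z": 45,"spin": 0},
    {"x": 0,"y": 0,"z": 60,"spin": 0},
    {"x": 0,"y": 0,"z": 63.5,"spin": 0},
    {"x": 0,"y": 0,"z": 63.5,"spin": 0}
  ]
}}

```text
time_s: 28.25
tcp_pos: [0.4752, 0.316, 0.0233]
tcp_rot: [[-0.991, 0.135, 0.001], [0.135, 0.991, 0.001], [-0.001, 0.001, -1.0]]
wrist_force: [0.3, -0.0, 0.5]
finger_gap: 0.898
gripper_force: 0.0
```

Emit:
{"name": "servo_tool", "arguments": {
  "series": [
    {"x": 0,"y": 0,"z": 0,"spin": 0},
    {"x": 0,"y": 0,"z": 0,"spin": 0},
    {"x": 0,"y": 0,"z": 0,"spin": 0},
    {"x": 0,"y": 0,"z": 0,"spin": 0},
    {"x": 0,"y": 0,"z": 0,"spin": 0},
    {"x": 0,"y": 0,"z": 0,"spin": 0},
    {"x": 0,"y": 0,"z": 0,"spin": 0}
  ],
  "hand": 1
}}

```text
time_s: 28.83
tcp_pos: [0.475, 0.3161, 0.0232]
tcp_rot: [[-0.991, 0.134, 0.001], [0.134, 0.991, 0.001], [-0.001, 0.001, -1.0]]
wrist_force: [-0.3, -0.6, 8.3]
finger_gap: 0.65
gripper_force: 30.0
```

Emit:
{"name": "servo_tool", "arguments": {
  "series": [
    {"x": -10,"y": -4,"z": 0,"spin": 0},
    {"x": -22,"y": -4,"z": 0,"spin": 0},
    {"x": -34,"y": -4,"z": 0,"spin": 0},
    {"x": -46,"y": -4,"z": 0,"spin": 0},
    {"x": -58,"y": -4,"z": 0,"spin": 0},
    {"x": -70,"y": -4,"z": 0,"spin": 0},
    {"x": -82,"y": -4,"z": 0,"spin": 0},
    {"x": -94,"y": -4,"z": 0,"spin": 0},
    {"x": -106,"y": -4,"z": 0,"spin": 0},
    {"x": -106,"y": -4,"z": 0,"spin": 0}
  ]
}}

```text
time_s: 29.67
tcp_pos: [0.5806, 0.2977, 0.0232]
tcp_rot: [[-0.991, 0.135, 0.002], [0.135, 0.991, 0.001], [-0.001, 0.001, -1.0]]
wrist_force: [1.4, -1.4, 8.9]
finger_gap: 0.648
gripper_force: 30.0
```

Emit:
{"name": "servo_tool", "arguments": {
  "series": [
    {"x": -2,"y": 0,"z": 0,"spin": 0},
    {"x": -4,"y": 0,"z": 0,"spin": 0},
    {"x": -6,"y": 0,"z": 0,"spin": 0},
    {"x": -8,"y": 0,"z": 0,"spin": 0},
    {"x": -8,"y": 0,"z": 0,"spin": 0}
  ]
}}

```text
time_s: 30.08
tcp_pos: [0.585, 0.2969, 0.0232]
tcp_rot: [[-0.991, 0.135, -0.003], [0.135, 0.991, 0.0], [0.003, -0.0, -1.0]]
wrist_force: [-9.4, 1.2, 13.7]
finger_gap: 0.647
gripper_force: 30.0
```

Emit:
{"name": "servo_tool", "arguments": {
  "series": [
    {"x": -1,"y": 0,"z": 0,"spin": 0},
    {"x": -2,"y": 0,"z": 0,"spin": 0},
    {"x": -3,"y": 0,"z": 0,"spin": 0},
    {"x": -4,"y": 0,"z": 0,"spin": 0},
    {"x": -4,"y": 0,"z": 0,"spin": 0}
  ]
}}

```text
time_s: 30.5
tcp_pos: [0.5887, 0.2963, 0.0232]
tcp_rot: [[-0.991, 0.135, -0.003], [0.135, 0.991, 0.0], [0.003, -0.0, -1.0]]
wrist_force: [-10.5, 0.5, 14.3]
finger_gap: 0.652
gripper_force: 30.0
```

Emit:
{"name": "servo_tool", "arguments": {
  "series": [
    {"x": 0,"y": 1.5,"z": 0,"spin": 0},
    {"x": 0,"y": 3,"z": 0,"spin": 0},
    {"x": 0,"y": 4.5,"z": 0,"spin": 0},
    {"x": 0,"y": 5,"z": 0,"spin": 0},
    {"x": 0,"y": 5,"z": 0,"spin": 0}
  ]
}}

```text
time_s: 30.92
tcp_pos: [0.59, 0.2989, 0.0233]
tcp_rot: [[-0.991, 0.134, -0.003], [0.134, 0.991, -0.003], [0.002, -0.004, -1.0]]
wrist_force: [-6.9, -10.5, 16.1]
finger_gap: 0.646
gripper_force: 30.0
```

Emit:
{"name": "servo_tool", "arguments": {
  "series": [
    {"x": 0,"y": 1,"z": 0,"spin": 0},
    {"x": 0,"y": 2,"z": 0,"spin": 0},
    {"x": 0,"y": 3,"z": 0,"spin": 0},
    {"x": 0,"y": 3,"z": 0,"spin": 0},
    {"x": 0,"y": 3,"z": 0,"spin": 0}
  ]
}}

```text
time_s: 31.33
tcp_pos: [0.5912, 0.302, 0.0233]
tcp_rot: [[-0.991, 0.134, -0.001], [0.134, 0.991, -0.003], [0.001, -0.003, -1.0]]
wrist_force: [-4.1, -9.2, 13.6]
finger_gap: 0.652
gripper_force: 30.0
```

```bash
python3 brick.py
```

```text
scene [348, 240, 31, 36, 549] ((608.69970703125, 307.76092529296875), (78.47232818603516, 121.00008392333984), 83.43367004394531)
[0.5912 0.302  0.0233] [ -3.9511 -10.0243  14.0607] 0.6475645539781293
```

Emit:
{"name": "servo_tool", "arguments": {
  "series": [
    {"x": 0,"y": 0,"z": -1.5,"spin": 0},
    {"x": 0,"y": 0,"z": -3,"spin": 0},
    {"x": 0,"y": 0,"z": -3,"spin": 0}
  ]
}}

```text
time_s: 31.68
tcp_pos: [0.5917, 0.3039, 0.0251]
tcp_rot: [[-0.991, 0.134, 0.0], [0.134, 0.991, 0.0], [-0.0, 0.0, -1.0]]
wrist_force: [0.6, -0.1, -0.8]
finger_gap: 0.645
gripper_force: 30.0
```

Emit:
{"name": "servo_tool", "arguments": {
  "series": [
    {"x": -1,"y": 0,"z": 0,"spin": 0},
    {"x": -2,"y": 0,"z": 0,"spin": 0},
    {"x": -2,"y": 0,"z": 0,"spin": 0},
    {"x": -2,"y": 0,"z": 0,"spin": 0}
  ]
}}

```text
time_s: 32.02
tcp_pos: [0.5925, 0.3036, 0.0246]
tcp_rot: [[-0.991, 0.134, -0.003], [0.134, 0.991, -0.0], [0.003, -0.001, -1.0]]
wrist_force: [-5.3, 0.8, 0.4]
finger_gap: 0.649
gripper_force: 30.0
```

Emit:
{"name": "servo_tool", "arguments": {
  "series": [
    {"x": -1,"y": 0,"z": 0,"spin": 0},
    {"x": -2,"y": 0,"z": 0,"spin": 0},
    {"x": -2,"y": 0,"z": 0,"spin": 0},
    {"x": -2,"y": 0,"z": 0,"spin": 0}
  ]
}}

```text
time_s: 32.35
tcp_pos: [0.5925, 0.3035, 0.0245]
tcp_rot: [[-0.991, 0.134, -0.006], [0.134, 0.991, -0.001], [0.006, -0.002, -1.0]]
wrist_force: [-12.5, 1.9, 5.6]
finger_gap: 0.648
gripper_force: 30.0
```

Emit:
{"name": "servo_tool", "arguments": {
  "series": [
    {"x": 0,"y": 1,"z": 0,"spin": 0},
    {"x": 0,"y": 2,"z": 0,"spin": 0},
    {"x": 0,"y": 2,"z": 0,"spin": 0},
    {"x": 0,"y": 2,"z": 0,"spin": 0}
  ]
}}

```text
time_s: 32.68
tcp_pos: [0.5926, 0.3043, 0.0238]
tcp_rot: [[-0.991, 0.134, -0.007], [0.134, 0.991, -0.003], [0.006, -0.003, -1.0]]
wrist_force: [-9.8, -1.5, 1.2]
finger_gap: 0.647
gripper_force: 30.0
```

Emit:
{"name": "servo_tool", "arguments": {
  "series": [
    {"x": 0,"y": 1,"z": 0,"spin": 0},
    {"x": 0,"y": 2,"z": 0,"spin": 0},
    {"x": 0,"y": 2,"z": 0,"spin": 0},
    {"x": 0,"y": 2,"z": 0,"spin": 0}
  ]
}}

```text
time_s: 33.02
tcp_pos: [0.5927, 0.3049, 0.0237]
tcp_rot: [[-0.991, 0.134, -0.007], [0.134, 0.991, -0.005], [0.007, -0.006, -1.0]]
wrist_force: [-8.6, -6.6, 3.6]
finger_gap: 0.649
gripper_force: 30.0
```

Emit:
{"name": "servo_tool", "arguments": {
  "series": [
    {"x": 0,"y": 1,"z": 0,"spin": 0},
    {"x": 0,"y": 2,"z": 0,"spin": 0},
    {"x": 0,"y": 2,"z": 0,"spin": 0},
    {"x": 0,"y": 2,"z": 0,"spin": 0}
  ]
}}

```text
time_s: 33.35
tcp_pos: [0.5928, 0.3051, 0.0238]
tcp_rot: [[-0.991, 0.133, -0.008], [0.133, 0.991, -0.007], [0.007, -0.008, -1.0]]
wrist_force: [-8.9, -15.6, 7.2]
finger_gap: 0.65
gripper_force: 30.0
```

Emit:
{"name": "servo_tool", "arguments": {
  "series": [
    {"x": 0,"y": 0,"z": 0,"spin": 0},
    {"x": 0,"y": -2,"z": 0,"spin": 0},
    {"x": 1,"y": -3,"z": 0,"spin": 0},
    {"x": 1,"y": -3,"z": 0,"spin": 0},
    {"x": 1,"y": -3,"z": 0,"spin": 0},
    {"x": 1,"y": -3,"z": 0,"spin": 0}
  ],
  "hand": 0.15
}}

```text
time_s: 33.85
tcp_pos: [0.5955, 0.3067, 0.0252]
tcp_rot: [[-0.991, 0.134, 0.001], [0.134, 0.991, 0.0], [-0.001, 0.0, -1.0]]
wrist_force: [-0.5, 0.4, -0.1]
finger_gap: 0.85
gripper_force: 0.0
```

Emit:
{"name": "servo_tool", "arguments": {
  "series": [
    {"x": 0,"y": 0,"z": -40,"spin": 0},
    {"x": 0,"y": 0,"z": -80,"spin": 0},
    {"x": 0,"y": 0,"z": -120,"spin": 0},
    {"x": -30,"y": 0,"z": -160,"spin": 0},
    {"x": -60,"y": 0,"z": -200,"spin": 0},
    {"x": -60,"y": 0,"z": -240,"spin": 0},
    {"x": -60,"y": 0,"z": -270,"spin": 0},
    {"x": -60,"y": 0,"z": -270,"spin": 0},
    {"x": -60,"y": 0,"z": -270,"spin": 0}
  ]
}}

```text
time_s: 34.6
tcp_pos: [0.6563, 0.2989, 0.2986]
tcp_rot: [[-0.991, 0.135, 0.006], [0.135, 0.991, 0.003], [-0.005, 0.003, -1.0]]
wrist_force: [-0.9, 0.2, 0.2]
finger_gap: 0.848
gripper_force: 0.0
```

```bash
python3 - <<'E'
from h import *
np.set_printoptions(precision=1,suppress=True,linewidth=150)
d=grab('wrist');pickle.dump(d,open('w13.pkl','wb'));print(d['s']['tcp_pos'],d['s']['tcp_rot'][:,0])
cv2.imwrite('pics/w13.png',d['img'][:,:,::-1])
g=cv2.cvtColor(d['img'],cv2.COLOR_RGB2GRAY)
# brightness profiles in corner frame (yaw -7.7, about .5931,.3039): across short rail and across long rail
a=np.radians(-7.7);R=np.array([[np.cos(a),-np.sin(a)],[np.sin(a),np.cos(a)]]);O=np.array([.5931,.3039])
def prof(x,y,z):
    p=np.c_[x,y]@R.T+O;uv=proj(d,np.c_[p,np.full(len(p),z)]).astype(np.float32)
    return cv2.remap(g,uv[:,0],uv[:,1],cv2.INTER_LINEAR).ravel()
t=np.arange(40,66,1)/1000
for y in(-.02,0,.02):print('x prof z.018 40..65mm y',y,prof(t,t*0+y,.018))
for y in(-.02,.02):print('  z.034',prof(t,t*0+y,.034))
t=np.arange(20,46,1)/1000
for x in(-.04,0,.04):print('y prof z.018 20..45 x',x,prof(t*0+x,t,.018))
for x in(-.04,.04):print('  z.034',prof(t*0+x,t,.034))
s=cv2.cvtColor(d['img'],cv2.COLOR_RGB2HSV);m=cv2.inRange(s,(20,90,60),(36,255,255));print('yellow left px',int(m[100:260,200:360].sum()/255))
E
```

```text
[0.7 0.3 0.3] [-1.   0.1 -0. ]
x prof z.018 40..65mm y -0.02 [146 146 146 146 146 146 147 147 140 133 131 164 200 226 227 224 221 221 223 228 203 158  85  55  44  47]
x prof z.018 40..65mm y 0 [132 142 145 145 145 146 147 149 143 136 132 167 204 227 227 224 222 223 225 229 206 160  84  55  43  46]
x prof z.018 40..65mm y 0.02 [156 156 156 156 156 156 157 157 147 137 131 168 207 229 229 227 224 225 227 232 209 162  83  55  43  46]
  z.034 [146 146 145 146 147 147 140 133 130 168 203 231 227 221 216 217 220 216 188 124  66  46  46  48  48  49]
  z.034 [157 156 156 156 157 158 148 137 131 170 209 232 229 227 224 225 229 227 198 128  65  44  45  48  48  48]
y prof z.018 20..45 x -0.04 [165 165 166 167 168 168 167 164 136 140 168 224 232 230 229 229 229 229 231 237 214 111  63  42  47  48]
y prof z.018 20..45 x 0 [183 165 159 161 163 163 163 152 139 136 194 219 226 226 227 228 227 225 227 231 198 140  66  48  45  49]
y prof z.018 20..45 x 0.04 [156 156 157 158 158 159 161 153 138 128 164 221 225 227 227 227 226 224 225 231 219 137  83  46  44  47]
  z.034 [166 166 167 167 168 168 167 138 141 171 229 231 230 229 230 230 230 232 239 169  85  44  44  47  48  48]
  z.034 [157 156 157 157 158 159 154 139 128 162 220 225 227 227 228 225 224 224 233 187 107  59  44  45  48  49]
yellow left px 108
```

```bash
python3 - <<'E'
from h import *
L=[]
for d in (pickle.load(open('w6.pkl','rb')),pickle.load(open('s5.pkl','rb')),pickle.load(open('top1.pkl','rb'))):
    s=cv2.cvtColor(d['img'],cv2.COLOR_RGB2HSV);m=cv2.inRange(s,(50,110,60),(80,255,255));n,l,st,ce=cv2.connectedComponentsWithStats(m)
    i=1+np.argmax(st[1:,4]);print(st[i].tolist(),ce[i]);o,v=ray(d,[ce[i]]);L.append((o,v[0]/np.linalg.norm(v[0])))
for S in([0,1],[0,1,2]):
    A=sum(np.eye(3)-np.outer(L[i][1],L[i][1]) for i in S);b=sum((np.eye(3)-np.outer(L[i][1],L[i][1]))@L[i][0] for i in S);print(np.linalg.solve(A,b))
s=manip.read_state();print(s['tcp_pos'],s['tcp_rot'][:,:2])
E
```

```text
[262, 215, 17, 18, 210] [269.7047619  223.80952381]
[282, 217, 7, 5, 24] [285.125      218.95833333]Traceback (most recent call last):
  File "<stdin>", line 5, in <module>
    return _wrapfunc(a, 'argmax', axis=axis, out=out, **kwds)
    return bound(*args, **kwds)
ValueError: attempt to get argmax of an empty sequence
```

Emit:
{"name": "servo_tool", "arguments": {
  "series": [
    {"x": -23.5,"y": -290.5,"z": 0,"spin": 0},
    {"x": -23.5,"y": -290.5,"z": 0,"spin": 0},
    {"x": -23.5,"y": -290.5,"z": 0,"spin": 0},
    {"x": -23.5,"y": -290.5,"z": 0,"spin": 0},
    {"x": -23.5,"y": -290.5,"z": 0,"spin": 0},
    {"x": -23.5,"y": -290.5,"z": 0,"spin": 0},
    {"x": -23.5,"y": -290.5,"z": 0,"spin": 0},
    {"x": -23.5,"y": -290.5,"z": 0,"spin": 0},
    {"x": -23.5,"y": -290.5,"z": 40,"spin": 0},
    {"x": -23.5,"y": -290.5,"z": 80,"spin": 0}
  ],
  "hand": 1
}}

```text
time_s: 35.48
tcp_pos: [0.6395, 0.0067, 0.2148]
tcp_rot: [[-0.991, 0.136, 0.003], [0.136, 0.991, 0.0], [-0.003, 0.001, -1.0]]
wrist_force: [-0.2, 1.4, -1.4]
finger_gap: 0.149
gripper_force: 0.0
```

Emit:
{"name": "servo_tool", "arguments": {
  "series": [
    {"x": 0,"y": 0,"z": 40,"spin": 0},
    {"x": 0,"y": 0,"z": 80,"spin": 0},
    {"x": 0,"y": 0,"z": 110,"spin": 0},
    {"x": 0,"y": 0,"z": 115,"spin": 0},
    {"x": 0,"y": 0,"z": 115,"spin": 0}
  ]
}}

```text
time_s: 35.9
tcp_pos: [0.6363, 0.0078, 0.0969]
tcp_rot: [[-0.991, 0.134, -0.006], [0.134, 0.991, 0.0], [0.006, -0.001, -1.0]]
wrist_force: [0.2, -0.6, 0.4]
finger_gap: 0.005
gripper_force: 0.0
```

Emit:
{"name": "servo_tool", "arguments": {
  "series": [
    {"x": 0,"y": 0,"z": 4,"spin": 0},
    {"x": 0,"y": 0,"z": 8,"spin": 0},
    {"x": 0,"y": 0,"z": 10,"spin": 0},
    {"x": 0,"y": 0,"z": 10,"spin": 0}
  ]
}}

```text
time_s: 36.23
tcp_pos: [0.6395, 0.0073, 0.0911]
tcp_rot: [[-0.991, 0.134, 0.002], [0.134, 0.991, 0.0], [-0.002, 0.0, -1.0]]
wrist_force: [-0.3, -0.1, -0.0]
finger_gap: 0.005
gripper_force: 0.0
```

Emit:
{"name": "servo_tool", "arguments": {
  "series": [
    {"x": 0,"y": 0,"z": 2,"spin": 0},
    {"x": 0,"y": 0,"z": 4,"spin": 0},
    {"x": 0,"y": 0,"z": 4,"spin": 0},
    {"x": 0,"y": 0,"z": 4,"spin": 0}
  ]
}}

```text
time_s: 36.57
tcp_pos: [0.6394, 0.0072, 0.0865]
tcp_rot: [[-0.991, 0.135, 0.001], [0.135, 0.991, 0.0], [-0.001, 0.0, -1.0]]
wrist_force: [1.0, -0.0, 0.7]
finger_gap: 0.005
gripper_force: 0.9
```

Emit:
{"name": "servo_tool", "arguments": {
  "series": [
    {"x": 0,"y": 0,"z": 2,"spin": 0},
    {"x": 0,"y": 0,"z": 4,"spin": 0},
    {"x": 0,"y": 0,"z": 4,"spin": 0},
    {"x": 0,"y": 0,"z": 4,"spin": 0}
  ]
}}

```text
time_s: 36.9
tcp_pos: [0.6394, 0.0072, 0.0823]
tcp_rot: [[-0.991, 0.134, 0.001], [0.134, 0.991, -0.0], [-0.001, 0.0, -1.0]]
wrist_force: [2.2, 0.2, 6.0]
finger_gap: 0.002
gripper_force: 2.1
```

Emit:
{"name": "servo_tool", "arguments": {
  "series": [
    {"x": 0,"y": 0,"z": 2,"spin": 0},
    {"x": 0,"y": 0,"z": 4,"spin": 0},
    {"x": 0,"y": 0,"z": 4,"spin": 0},
    {"x": 0,"y": 0,"z": 4,"spin": 0}
  ]
}}

```text
time_s: 37.23
tcp_pos: [0.6396, 0.0072, 0.081]
tcp_rot: [[-0.991, 0.134, 0.002], [0.134, 0.991, -0.0], [-0.002, 0.0, -1.0]]
wrist_force: [-6.6, 0.1, 27.4]
finger_gap: 0.005
gripper_force: 14.2
```

Emit:
{"name": "servo_tool", "arguments": {
  "series": [
    {"x": 0,"y": 0,"z": -40,"spin": 0},
    {"x": 0,"y": 0,"z": -80,"spin": 0},
    {"x": 0,"y": 0,"z": -120,"spin": 0},
    {"x": 20,"y": 0,"z": -160,"spin": 0},
    {"x": 45,"y": 0,"z": -200,"spin": 0},
    {"x": 45,"y": 0,"z": -220,"spin": 0},
    {"x": 45,"y": 0,"z": -220,"spin": 0},
    {"x": 45,"y": 0,"z": -220,"spin": 0},
    {"x": 45,"y": 0,"z": -220,"spin": 0}
  ]
}}

```text
time_s: 37.98
tcp_pos: [0.5936, 0.0133, 0.2968]
tcp_rot: [[-0.991, 0.134, -0.002], [0.134, 0.991, -0.0], [0.002, -0.0, -1.0]]
wrist_force: [-0.9, 0.5, 0.2]
finger_gap: 0.006
gripper_force: 0.0
```

```bash
python3 dock.py | grep -v bay|head -8; python3 - <<'E'
from h import *
np.set_printoptions(precision=1,suppress=True)
d=grab('top')
import pickle
for D in (d,pickle.load(open('top1.pkl','rb'))):
    s=cv2.cvtColor(D['img'],cv2.COLOR_RGB2HSV);m=cv2.inRange(s,(20,90,60),(36,255,255));print('yellow',int((m[195:245,150:200]>0).sum()))
    g=cv2.inRange(s,(0,0,100),(180,60,255))[190:290,150:200];n,l,st,ce=cv2.connectedComponentsWithStats(g)
    for i in range(1,n):
        if st[i,4]>60:
            cn=cv2.findContours((l==i).astype(np.uint8),0,2)[0][0].reshape(-1,2)+[150,190];print(st[i].tolist(),cv2.minAreaRect((plane(D,cn,.03)[:,:2]*1000).astype(np.float32)))
a=np.radians(-7.7);R=np.array([[np.cos(a),-np.sin(a)],[np.sin(a),np.cos(a)]]);O=np.array([.593,.3033])
# brick home top rectangle in wrist & scene: project and compare gray just inside/outside the open sides
for n in('scene',):
    e=grab(n);print(e['s']['tcp_pos'],e['s']['wrist_force'])
    gr=cv2.cvtColor(e['img'],cv2.COLOR_RGB2GRAY)
    for nm,pts in(('-x',[(x,0) for x in range(-60,-40,2)]),('-y',[(0,y) for y in range(-40,-20,2)])):
        p=np.array(pts)/1000@R.T+O;uv=proj(e,np.c_[p,np.full(len(p),.034)]).astype(np.float32);print(nm,cv2.remap(gr,uv[:,0],uv[:,1],1).ravel())
E
```

```text
[0.5936 0.0133 0.2968]
yellow [448, 119, 41, 4, 96] end dock mm [[-70.3, 248.2], [-62.7, 308.2]]
yellow [330, 127, 16, 31, 373] end dock mm [[-82.3, 83.3], [-79.1, 105.1]]
yellow [242, 142, 17, 31, 345] end dock mm [[-80.6, -39.6], [-76.9, -16.3]]
yellow [199, 148, 17, 29, 330] end dock mm [[-81.9, -100.6], [-78.1, -76.9]]
yellow [350, 148, 13, 7, 61] end dock mm [[-50.0, 107.7], [-47.3, 125.8]]
yellow [306, 153, 24, 8, 97] end dock mm [[-52.2, 46.0], [-47.2, 79.2]]
yellow [263, 160, 23, 7, 89] end dock mm [[-51.6, -14.9], [-46.8, 17.0]]
yellow 159
[8, 9, 31, 39, 923] ((594.40869140625, 307.9666748046875), (76.7506103515625, 117.11703491210938), 82.03026580810547)
yellow 786
[8, 9, 31, 39, 348] ((594.40869140625, 307.9666748046875), (76.7506103515625, 117.11703491210938), 82.03026580810547)
[6, 52, 26, 37, 752] ((472.19610595703125, 316.92694091796875), (62.884727478027344, 102.55884552001953), 81.86139678955078)
[0.6 0.  0.3] [0.4 0.7 0.3]
-x [ 81  83  88  98 117 139 159 172 183 200]
-y [ 79  77  73  77  90 117 146 172 196 223]
```

```bash
python3 -c "
from workcell import manip
print(manip.sign_off())"
```

```text
the job is handed in; nothing more can be done
None
```

I handed the job in at about 38 s. Both chute packs are flat in bays 4 and 1, with pack_4 untouched in bay 2. The brick is flush in the aluminium corner, the start button was pressed and let go, and the arm touches nothing. The sign-off returned no verdict, so these results rest on my own force and camera checks.

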